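# Dock a well plate with the lever press

## Task

Slide the well plate along the loading deck onto the dock's lift until it is against the back stop, then pull the press lever down through its full stroke so that the pad seats the plate fully home in the nest. Ease the lever slowly back to rest without letting it snap up, then push the retainer tab fully in over the edge of the seated plate. Leave the slide box, the petri dish and the tape roll alone.

Things in the scene. Friction and masses are not known exactly. Their poses are not given: they have to be found in the camera images.
- plate: clear lidded six-well plate, 86 mm (its x) by 128 mm (its y) by 21 mm high to the top of the lid (18 mm solid), 0.12 kg; origin at the centre of its underside, z up. It starts flat on the loading deck in front of the nest, its 128 mm side roughly across the deck.
- dock: grey and aluminium docking station, 385 x 214 mm, fixed. Origin on the worktop below the nest's centre; +x is the way the plate slides (loading deck to back stop), z up, the retainer is on its +y side. Nest opening x -47 to +45.5 mm between side rails at y = +-66.5 mm (tops 40 mm high).
- nest_center (a point): centre of the nest at the height at which the underside of a seated plate lies (19 mm above the worktop); axes as the dock's.
- lift (a joint): black lift, 90 x 129 mm, the floor of the nest: 0 = up (its top 29 mm above the worktop, 1 mm under the deck), 0.010 m = fully down. Friction holds it where it is left; about 8 N push it down. With the lift down the plate is sunk 11 mm below the deck, captured all round.
- lever (a joint): sprung press lever: 0 = at rest, leaning 0.35 rad back from upright; grows as pulled toward the loading deck and down. Its pad meets a plate on the raised lift at about 1.81 rad and has it home at 1.92; end stop 2.02. Takes about 1 to 3 N at the grip to start, 10 to 14 N at the bottom; flies up if let go, but within 0.15 rad of rest settles by itself.
- lever_grip (a point): middle of the free part of the lever's black round hand grip, a bar 19 mm thick, 90 mm long, parallel to the dock's y (y +20 to +110 mm, this point y +65), 200 mm from the pivot axis. Swings from 268 mm high (dock x +154 mm) at rest to 80 mm high (x -115 mm) with the plate home. Pinched from above across the dock's x it turns between the fingers.
- lever_pivot (a point): point on the lever's pivot axis (the axis is parallel to the dock's y), at x +85 mm, y 0, 80 mm high in the dock's frame.
- retainer (a joint): steel retainer tab, 56 x 50 x 6 mm, its underside 41.7 mm above the worktop, slides along the dock's -y: 0 = open, 0.028 m = fully in, overlapping the plate by 24 mm. It passes over a plate that is fully home and is blocked by one that is not. Friction about 2 N; it stays where it is left.
- retainer_knob (a point): point on the axis of the upright black knob on the retainer tab, 68 mm above the worktop; the knob is 16 mm in diameter with a 22 mm head, from 47 to 87 mm high. At y +100 mm in the dock's frame when open, +72 mm when fully in.
- slides: bystander: box of slides, 36 x 86 x 30 mm, origin at the centre of its underside.
- dish: bystander: round petri dish, 92 mm in diameter, 14 mm high, origin at the centre of its underside.
- tape_roll: bystander: roll of tape lying flat, 78 x 90 x 19 mm, origin at the centre of its underside.
- deck_center (a point): centre of the loading deck's top, 30 mm above the worktop, axes as the dock's. The deck spans x -250 to -47 mm in the dock's frame and is 210 mm wide. On it two flared slippery white rails (tops 40 mm high) narrow at 25 degrees, from 192 mm apart at the dock's x -110 mm to the nest's width.
- stop_face (a point): middle of the back stop's face, at x +45.5 mm, 40 mm high in the dock's frame (the stop's top is 52 mm high). A plate against the stop has its centre at x +2.5 mm in the dock's frame.

How it is judged:
On the way, in this order (a step that is already met when the one before it is completed fails the run):
1. the plate lies on the raised lift, against the back stop (x of plate in the frame of dock between -0.003 and 0.008 m and y of plate in the frame of dock between -0.006 and 0.006 m and angle between plate's own z axis and vertical below 0.06 rad and value of joint lift below 0.004 m), for 0.2 s.
2. the lever is pulled down through its stroke and the lift is fully down (value of joint lever above 1.85 rad and value of joint lift above 0.0085 m), for 0.1 s.
3. the lever is back at rest (value of joint lever below 0.15 rad), for 0.2 s.
4. the retainer is pushed in over the plate (value of joint retainer above 0.023 m), for 0.2 s.
At the end, for the whole second after the job is handed in: The plate lies level in the nest (within 6 mm sideways, 5 mm forward and 8 mm back of the nest's centre), its underside less than 21.5 mm above the worktop, the lift down at least 8.5 of 10 mm, the lever within 0.15 rad of rest, the retainer in by at least 23 of 28 mm, everything at rest (x of plate in the frame of dock between -0.005 and 0.008 m and y of plate in the frame of dock between -0.006 and 0.006 m and z of plate in the frame of dock below 0.0215 m and angle between plate's own z axis and vertical below 0.04 rad and value of joint lift above 0.0085 m and value of joint lever below 0.15 rad and value of joint retainer above 0.023 m and linear speed of plate below 0.02 m/s); the robot touches nothing.
It fails at once if the lever snaps back (faster than 2.0 rad/s toward rest) (velocity of joint lever below -2 rad/s).
It fails at once if a bystander is moved by more than 25 mm (distance of any of slides, dish, tape_roll from where it was at the start of the episode above 0.025 m).
It also fails if it takes over 72 s, if anything falls off the work surface, if the arm or the gripper's body presses on something with over 40 N, if the wrist force passes 120 N, or if a joint passes its speed limit or range.

## Robot

A 7-joint arm with a two-finger parallel gripper is mounted at the origin on a cart in front of the work surface, level with it; the furniture and walls round the work are solid. World frame = base frame: x ahead of the robot, y to its left, z up, the work surface at z = 0. Lengths are in m, angles in rad, forces in N, time in s.
With the tool pointing down it reaches from about 0.4 to 0.875 m from the base axis. Payload 19.3 kg.
Tool frame: the origin (TCP) lies at the very end of the fingers, on their centre line; the grasp point (between the pads) lies 19 mm behind it; y points along the fingers, x is the direction in which the jaws open and shut, and the axes are right-handed (so a half turn about y gives the same grasp; the last joint's range is limited). The gripper opens to 85 mm and grips with 20 to 120 N. Pads are 22 mm wide; open, the fingers measure 114 mm over their backs; the gripper's body (76 mm by 85 mm) begins 54 mm behind the grasp point. The pads swing forward as they close: fully open they stand 13 mm farther back than shut.
Start: joints at [-1.239, 0.521, -0.036, 1.599, 0.021, 1.021, -0.113], TCP at [0.244, 0.575, 0.231] pointing down, gripper open.
Joint ranges: [-2.91, 2.91], [-0.3, 2.13], [-1.5, 1.42], [0.17, 2.43], [-1.26, 4.41], [0.16, 1.93], [-2.52, 2.52]. Speed limits (rad/s): [1.89, 1.89, 2.39, 2.39, 3.01, 3.01, 3.01].

## Interface

Orientations are given as [roll, pitch, yaw] about the fixed x, y, z axes, in that order (R = Rz(yaw) Ry(pitch) Rx(roll)).
In Python, from workcell import bot gives the robot as it stands. The module is installed in compiled form; this text tells all that it offers.
- The arm moves only by the shell command python3 -m crank 'ROWS' [FORCE]. ROWS is JSON, a list of rows, each an object of numbers: "hand": the closure, from 0 (fully open) to 1 (shut); "dx", "dy", "dz": the shift along the tool's x, y, z in mm; "yaw": the turn about the tool's y in rad. In form: [{"hand": .., "dx": .., "dy": .., "dz": .., "yaw": ..}, ...]. A call has 1 to 12 rows; each row is the pose to reach, as a shift and turn from the pose commanded when the call began, along the tool's axes at that moment; what a row does not reach only later rows make up. A row lasts 1/12 s, in which the tool goes at most 41.7 mm and 7.16 degrees, less where a joint would pass 70% of its speed; a pose out of reach is approached as far as the arm can. A call with a gripper value outside its range is refused whole. The fingers move at their own pace and stop on an object; FORCE is the grip in N (left out, the last holds). Time passes only in rows, so rows that repeat a pose let the fingers close. It gives the time, the measured TCP pose, the force and the opening at its end, in the units of the state.
- bot.observe(): the state, without advancing time (a new reading comes with each control period).
- bot.grab_frame(name): name is "side" or "top" or "wrist"; returns the picture (384x512x3 uint8, red, green, blue); there is no depth.
- bot.camera_info(name): a dict with "fx", "fy", "cx", "cy" (pixels), "rvec" (rotation vector, rad) and "tvec" (3), from world to camera coordinates, as OpenCV has them. Camera axes: x right, y down, z forward; pixel columns grow to the right and rows downward; lengths in m; the calibration is good to about 2 mm. A picture is of the moment at which its call begins: read the wrist's pose just before it. camera_info takes no time and is no camera call; for the wrist camera it gives the pose at the moment of the call.
- bot.job_done(): hands the job in, once; it reports no verdict.
The state is a dict: "clock": time; "qpos": joint angles; "qd": joint speeds; "joint_efforts": joint torques, N m; "position": TCP position; "tool_rot": TCP orientation; "force": force on the tool from outside, world axes, zero at the start; "moment": the same for the moment, N m; "grip_width": finger opening in m.
Only numpy, scipy, OpenCV 4.12 (cv2) and the standard library are available. Lean on these libraries where they do the work, as an engineer would, in place of code of your own. Each camera call takes 0.05 s, during which the arm holds its last target.

## Working session

There is one attempt and no reset: what is moved stays moved. The work goes in short steps, Python scripts to look and compute and a shell command to move; the robot and the scene stay as the last step left them, time stands still between calls to the robot, and variables do not carry over. Pictures are saved under pics/ and viewed, and the job is handed in when it is done.

```bash
mkdir -p pics; python3 - <<'E'
from workcell import bot
import cv2
s=bot.observe()
for k in s: print(k,s[k])
for n in("side","top","wrist"):
    print(n,bot.camera_info(n))
    cv2.imwrite(f"pics/{n}0.png",bot.grab_frame(n)[:,:,::-1])
E
```

```text
clock 0.0
qpos [-1.23920282  0.52199847 -0.0363546   1.5999857   0.02120266  1.02109678
 -0.11279292]
qd [-9.64923151e-04  6.85727832e-05 -4.16397132e-05 -1.44973251e-03
  2.71742456e-04 -1.30397667e-03  9.37129428e-04]
joint_efforts [ 1.73465658e-03 -9.27098680e+01  1.98018327e+00 -3.69947791e+01
  1.77999004e-02  8.11033038e-03 -5.24703353e-05]
position [0.24431    0.57491686 0.2307431 ]
tool_rot [-1.57086333e+00  1.10122343e-03  1.16902446e+00]
force [-0.45320373 -0.20275603 -0.01133398]
moment [ 0.0059936   0.01710101 -0.01337165]
grip_width 0.08539789039835456
side {'fx': 490.5361166597398, 'fy': 490.5361166597398, 'cx': 260.8598470346723, 'cy': 197.42797090414655, 'rvec': array([ 2.23520559, -0.27997552,  0.15539113]), 'tvec': array([-0.46992367,  0.24037765,  1.87296451])}
top {'fx': 419.4370608758674, 'fy': 419.4370608758674, 'cx': 252.12586337780266, 'cy': 192.69246544613227, 'rvec': array([ 2.15689006, -2.1302147 ,  0.13844751]), 'tvec': array([0.04591457, 0.51518268, 1.50267645])}
wrist {'fx': 337.00997660867546, 'fy': 337.00997660867546, 'cx': 252.55443924587968, 'cy': 198.62159600620166, 'rvec': array([-2.37673241, -1.57213156, -0.26392111]), 'tvec': array([-0.62438969, -0.04113776,  0.38152655])}
```

View pics/side0.png

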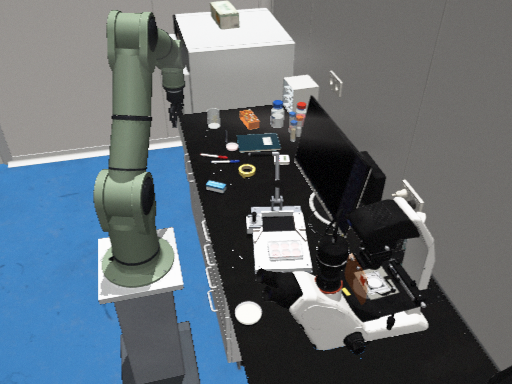

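View pics/top0.png

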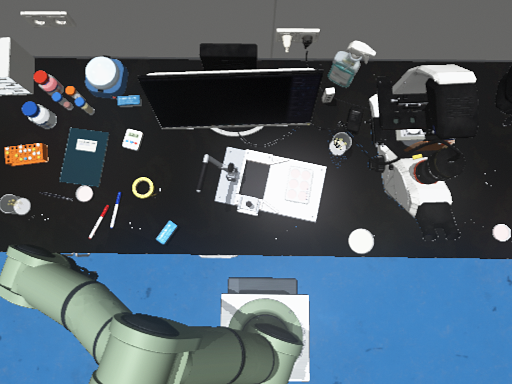

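View pics/wrist0.png

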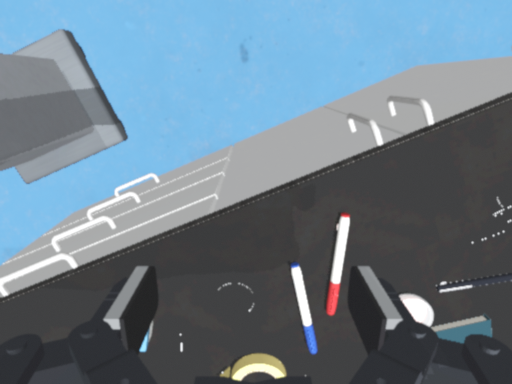

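```bash
cat > h.py <<'E'
import numpy as np,cv2
from workcell import bot
def cam(n):
    c=bot.camera_info(n);R,_=cv2.Rodrigues(c["rvec"]);return c,R,c["tvec"]
def ray(n,uv,z,c=None):
    c,R,t=c or cam(n)
    d=R.T@np.array([(uv[0]-c["cx"])/c["fx"],(uv[1]-c["cy"])/c["fy"],1]);o=-R.T@t
    return o+d*(z-o[2])/d[2]
def proj(n,p,c=None):
    c,R,t=c or cam(n);q=R@np.asarray(p)+t
    return np.array([c["fx"]*q[0]/q[2]+c["cx"],c["fy"]*q[1]/q[2]+c["cy"]])
E
python3 - <<'E'
import cv2
a=cv2.imread("pics/top0.png")[130:240,180:345]
cv2.imwrite("pics/top0z.png",cv2.resize(a,None,fx=4.8,fy=4.8,interpolation=cv2.INTER_CUBIC))
a=cv2.imread("pics/side0.png")[145:285,230:330]
cv2.imwrite("pics/side0z.png",cv2.resize(a,None,fx=4.2,fy=4.2,interpolation=cv2.INTER_CUBIC))
E
```

```text
(no output)
```

View pics/top0z.png

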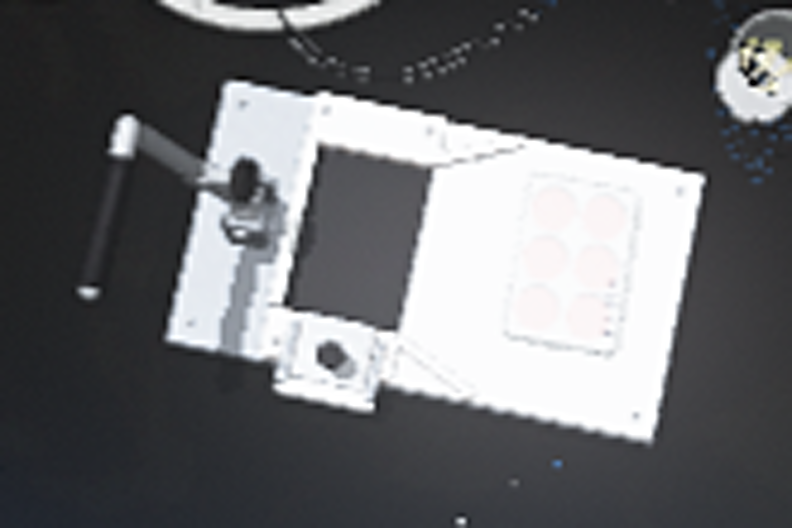

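View pics/side0z.png

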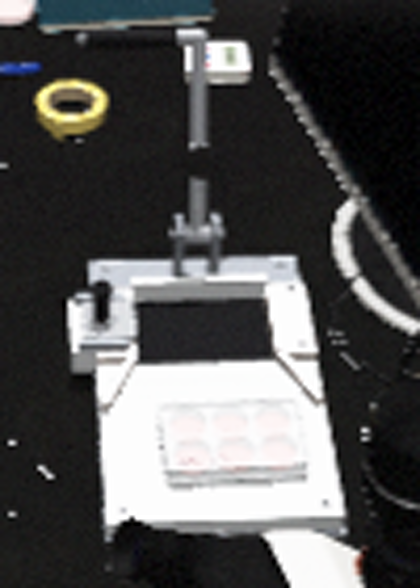

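```bash
python3 - <<'E'
from h import *
C=cam("top")
P=lambda u,v,z:ray("top",(180+(u+.5)/4.8-.5,130+(v+.5)/4.8-.5),z,C)
a=P(706,176,.03);b=P(652,441,.03);c=P(435,165,.03);d=P(398,330,.03)
e=P(228,80,.03);f=P(166,342,.03)
print("R",a,b,np.linalg.norm(a-b));print("nest edge",c,d,np.linalg.norm(c-d));print("L",e,f,np.linalg.norm(e-f))
ax=(e+f-a-b)/2;print("len",np.linalg.norm(ax)); 
yv=(b-a)+(f-e);yaw=np.arctan2(*((-yv[:2]*[1,-1]))) 
# x axis = rotate y by -90
x=np.array([yv[1],-yv[0]]);x/=np.linalg.norm(x)
print("yaw from y",np.arctan2(x[1],x[0]),"from x",np.arctan2(ax[1],ax[0]), "nest",)
x2=ax[:2]/np.linalg.norm(ax[:2]);yaw=(np.arctan2(x[1],x[0])+np.arctan2(ax[1],ax[0]))/2
X=np.array([np.cos(yaw),np.sin(yaw)]);Y=np.array([-X[1],X[0]])
o1=(a+b)[:2]/2+.25*X; o2=(c+d)[:2]/2+.047*X;print("origin",o1,o2)
pl=[P(*q,.048) for q in((530,172),(640,187),(616,355),(505,340))]
pl=np.array(pl)[:,:2];print(pl, [np.linalg.norm(pl[i]-pl[(i+1)%4]) for i in range(4)])
o=o1;pc=pl.mean(0);print("plate",(pc-o)@X,(pc-o)@Y, "yaw", [np.arctan2(*((pl[1]-pl[0])[::-1])),np.arctan2(*((pl[2]-pl[3])[::-1]))], yaw)
for n,dp in dict(knob=(0,.1,.087),grip0=(.154,.02,.268),grip1=(.154,.11,.268),stop=(.0455,0,.052),pl=(*( (pc-o)@X,(pc-o)@Y),.05)).items():
    w=o+dp[0]*X+dp[1]*Y;w=[*w,dp[2]];t=proj("top",w);print(n,w,(t-[180,130])*4.8,(proj("side",w)-[230,145])*4.2)
E
```

```text
R [ 0.61773014 -0.22299006  0.03      ] [ 0.41225357 -0.17968916  0.03      ] 0.20998948927710037
nest edge [ 0.62409979 -0.01350771  0.03      ] [0.49490068 0.01390227 0.03      ] 0.1320746665463095
L [0.68996295 0.14843209 0.03      ] [0.48352456 0.19154227 0.03      ] 0.21089166560033534
len 0.3781956126415792
yaw from y 1.3640158616646556 from x 1.379917670401062 nest
origin [0.56437238 0.043735  ] [0.56878378 0.04627131]
[[ 0.61562286 -0.08562575]
 [ 0.60487211 -0.16955906]
 [ 0.47553504 -0.15055821]
 [ 0.48594351 -0.0668135 ]] [np.float64(0.08461903109477215), np.float64(0.1307253172287272), np.float64(0.08438905498749888), np.float64(0.13103676995777713)]
plate -0.16241397545679623 -0.013466664561405387 yaw [np.float64(-1.6981895195825991), np.float64(-1.6944502533241268)] 1.371966766032859
knob [np.float64(0.4663425324259976), np.float64(0.06348720902379903), 0.087] [329.47548672 356.0017138 ] [ 94.26501613 288.60392979]
grip0 [np.float64(0.5751848087105981), np.float64(0.19865140137216733), 0.268] [120.64316249 157.4420295 ] [171.46590064  38.28015411]
grip1 [np.float64(0.4869579493933744), np.float64(0.21642838916590854), 0.268] [ 89.40708275 290.26742601] [77.54443723 40.10067658]
stop [np.float64(0.5733596310519709), np.float64(0.08833857924112741), 0.052] [299.69439582 221.03201384] [193.66732865 282.77507356]
pl [np.float64(0.5454933790062784), np.float64(-0.1181391295837833), 0.05] [571.14082197 260.68401093] [227.21823141 433.2893345 ]
```

```bash
cat >> h.py <<'E'
from scipy.spatial.transform import Rotation as Ro
O=np.array([.5655,.0445]);YAW=1.368
def d2w(p):
    c,s=np.cos(YAW),np.sin(YAW);return np.array([O[0]+c*p[0]-s*p[1],O[1]+s*p[0]+c*p[1],p[2]])
def w2d(w):
    c,s=np.cos(YAW),np.sin(YAW);a,b=w[0]-O[0],w[1]-O[1];return np.array([c*a+s*b,-s*a+c*b,w[2]])
def st():
    s=bot.observe();R=Ro.from_euler("xyz",s["tool_rot"]).as_matrix()
    print("t %.2f"%s["clock"],"tcp dock mm",np.round(w2d(s["position"])*1e3,1),"w",np.round(s["position"],3),"toolx-dockyaw %.3f"%(np.arctan2(R[1,0],R[0,0])-YAW),"F dock",np.round(Ro.from_euler("z",-YAW).apply(s["force"]),1),"w %.3f"%s["grip_width"],"q",np.round(s["qpos"],2));return s,R
def go(p,ang=None):
    "p: TCP in dock frame m; ang: desired tool x angle rel dock x"
    s,R=st();d=R.T@(d2w(p)-s["position"])*1e3
    y=0
    if ang is not None:
        y=-(ang+YAW-np.arctan2(R[1,0],R[0,0]));y=(y+np.pi)%(2*np.pi)-np.pi
    print("-> dx %.1f dy %.1f dz %.1f yaw %.3f"%(*d,y))
E
python3 -c "
from h import *
s,R=st();print(R)
go([-.25,-.007,.36],-np.pi/2)"
python3 -m crank '[{"hand":0,"dy":-40},{"hand":0,"dy":-80},{"hand":0,"dy":-120},{"hand":0,"dy":-130},{"hand":0,"dy":-130}]'
```

```text
t 0.15 tcp dock mm [454.9 421.4 230.9] w [0.244 0.575 0.231] toolx-dockyaw -0.199 F dock [ 0.2 -0.3  0.5] w 0.085 q [-1.24  0.52 -0.04  1.6   0.02  1.02 -0.11]
[[ 3.91103295e-01 -2.60479445e-04 -9.20346753e-01]
 [ 9.20346408e-01 -7.99492866e-04  3.91103375e-01]
 [-8.37685053e-04 -9.99999646e-01 -7.29529725e-05]]
t 0.15 tcp dock mm [454.9 421.4 230.9] w [0.244 0.575 0.231] toolx-dockyaw -0.199 F dock [ 0.2 -0.3  0.5] w 0.085 q [-1.24  0.52 -0.04  1.6   0.02  1.02 -0.11]
-> dx -606.4 dy -128.6 dz -559.3 yaw 1.372$[0]: bad value
```

```bash

python3 -m crank '[{"hand":0,"dx":0,"dy":-40,"dz":0,"yaw":0},{"hand":0,"dx":0,"dy":-80,"dz":0,"yaw":0},{"hand":0,"dx":0,"dy":-120,"dz":0,"yaw":0},{"hand":0,"dx":0,"dy":-130,"dz":0,"yaw":0},{"hand":0,"dx":0,"dy":-130,"dz":0,"yaw":0}]'; python3 -c "
from h import *
go([-.25,-.007,.36],-np.pi/2)"
```

```text
clock: 0.57
position: [0.2448, 0.5761, 0.3649]
tool_rot: [-1.57, -0.005, 1.169]
force: [0.5, 0.0, -0.2]
grip_width: 0.0853
t 0.57 tcp dock mm [456.2 421.2 364.9] w [0.245 0.576 0.365] toolx-dockyaw -0.199 F dock [ 0.1 -0.5 -0.2] w 0.085 q [-1.24  0.42 -0.03  1.42  0.01  1.3  -0.1 ]
-> dx -607.5 dy 1.5 dz -559.4 yaw 1.372
```

```bash

python3 -m crank '[{"hand":0,"dx":-285,"dy":0,"dz":-320,"yaw":0.69},{"hand":0,"dx":-285,"dy":0,"dz":-320,"yaw":0.69},{"hand":0,"dx":-285,"dy":0,"dz":-320,"yaw":0.69},{"hand":0,"dx":-285,"dy":0,"dz":-320,"yaw":0.69},{"hand":0,"dx":-285,"dy":0,"dz":-320,"yaw":0.69},{"hand":0,"dx":-285,"dy":0,"dz":-320,"yaw":0.69},{"hand":0,"dx":-285,"dy":0,"dz":-320,"yaw":0.69},{"hand":0,"dx":-285,"dy":0,"dz":-320,"yaw":0.69},{"hand":0,"dx":-285,"dy":0,"dz":-320,"yaw":0.69},{"hand":0,"dx":-285,"dy":0,"dz":-320,"yaw":0.69},{"hand":0,"dx":-285,"dy":0,"dz":-320,"yaw":0.69},{"hand":0,"dx":-285,"dy":0,"dz":-320,"yaw":0.69}]'; python3 -c "
from h import *
go([-.25,-.007,.36],-np.pi/2)"
```

```text
clock: 1.57
position: [0.4285, 0.1842, 0.3608]
tool_rot: [-1.572, 0.001, 0.474]
force: [-0.3, 0.9, 0.7]
grip_width: 0.0855
t 1.57 tcp dock mm [109.2 162.3 360.8] w [0.429 0.184 0.361] toolx-dockyaw -0.894 F dock [0.8 0.5 0.7] w 0.086 q [-0.81  0.14  0.31  1.83 -0.04  1.19 -0.01]
-> dx -92.8 dy 1.2 dz -386.1 yaw 0.676
```

```bash

python3 -m crank '[{"hand":0,"dx":-93,"dy":1,"dz":-386,"yaw":0.676},{"hand":0,"dx":-93,"dy":1,"dz":-386,"yaw":0.676},{"hand":0,"dx":-93,"dy":1,"dz":-386,"yaw":0.676},{"hand":0,"dx":-93,"dy":1,"dz":-386,"yaw":0.676},{"hand":0,"dx":-93,"dy":1,"dz":-386,"yaw":0.676},{"hand":0,"dx":-93,"dy":1,"dz":-386,"yaw":0.676},{"hand":0,"dx":-93,"dy":1,"dz":-386,"yaw":0.676},{"hand":0,"dx":-93,"dy":1,"dz":-386,"yaw":0.676},{"hand":0,"dx":-93,"dy":1,"dz":-386,"yaw":0.676},{"hand":0,"dx":-93,"dy":1,"dz":-386,"yaw":0.676},{"hand":0,"dx":-93,"dy":1,"dz":-386,"yaw":0.676},{"hand":0,"dx":-93,"dy":1,"dz":-386,"yaw":0.676}]'; python3 -c "
from h import *
go([-.262,-.007,.038],-np.pi/2)
cv2.imwrite('pics/w1.png',bot.grab_frame('wrist')[:,:,::-1])
C=cam('wrist')
for p in [(-.25,.105,.03),(-.25,-.105,.03),(-.047,.0665,.03),(-.047,-.0665,.03)]: print(p,proj('wrist',d2w(p),C))
"
```

```text
clock: 2.57
position: [0.5227, -0.198, 0.3592]
tool_rot: [-1.571, 0.002, -0.199]
force: [-0.2, 1.8, 0.6]
grip_width: 0.0855
t 2.57 tcp dock mm [-246.1   -6.9  359.2] w [ 0.523 -0.198  0.359] toolx-dockyaw -1.567 F dock [1.7 0.5 0.6] w 0.086 q [-0.2   0.35  0.63  1.62 -0.22  1.24  0.27]
-> dx 0.6 dy 321.2 dz -15.7 yaw 0.004
(-0.25, 0.105, 0.03) [174.63131653 148.58840646]
(-0.25, -0.105, 0.03) [323.61896102 149.44499324]
(-0.047, 0.0665, 0.03) [194.57862934 -17.67404612]
(-0.047, -0.0665, 0.03) [304.37780584 -17.03715185]
```

View pics/w1.png

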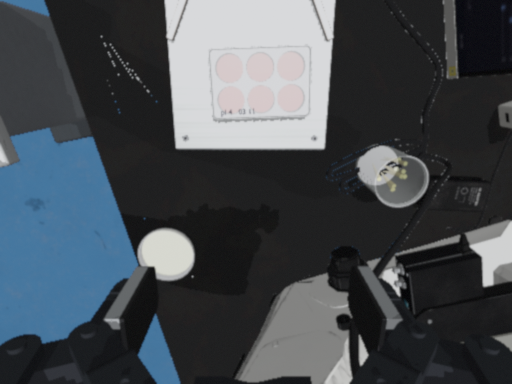

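```bash
python3 - <<'E'
from h import *
def tri(a,b):
    def P(n):
        c,R,t=cam(n);return np.array([[c["fx"],0,c["cx"]],[0,c["fy"],c["cy"]],[0,0,1]])@np.c_[R,t]
    X=cv2.triangulatePoints(P("top"),P("side"),np.array(a,float).reshape(2,1),np.array(b,float).reshape(2,1))
    X=(X[:3]/X[3]).ravel();print(a,b,np.round(X,3),"dock",np.round(w2d(X),3),"reproj",proj("top",X)-a)
tri((437,222),(280,288)); tri((383,155),(330,255)); tri((392,182),(300,290));tri((437,160),(335,235))
C=cam("wrist")
for uv in ((345,260),(345,322),(280,292),(168,250)):
  for z in (0,.1,.2): print(uv,z,np.round(w2d(ray("wrist",uv,z,C)),3))
P=[w2d(ray("wrist",q,.046,C)) for q in ((213,122),(309,116))]
print(P,np.linalg.norm(P[0]-P[1]),np.mean(P,0))
for p in [(0.244,.575)]:pass
a=cv2.imread("pics/top0.png")[50:250,350:512];cv2.imwrite("pics/m.png",cv2.resize(a,None,fx=3,fy=3))
E
```

```text
(437, 222) (280, 288) [ 0.4   -0.507  0.299] dock [-0.573  0.051  0.299] reproj [ 0.29755804 -1.66093638]
(383, 155) (330, 255) [ 0.614 -0.368  0.243] dock [-0.394 -0.13   0.243] reproj [ 0.07382844 -0.39592876]
(392, 182) (300, 290) [ 0.518 -0.417  0.161] dock [-0.461 -0.047  0.161] reproj [-0.86569669  5.98038316]
(437, 160) (335, 235) [ 0.566 -0.462  0.425] dock [-0.496 -0.103  0.425] reproj [ 0.68139851 -3.37040517]
(345, 260) 0 [-0.443 -0.161  0.   ]
(345, 260) 0.1 [-0.386 -0.13   0.1  ]
(345, 260) 0.2 [-0.33  -0.099  0.2  ]
(345, 322) 0 [-0.569 -0.173  0.   ]
(345, 322) 0.1 [-0.488 -0.14   0.1  ]
(345, 322) 0.2 [-0.406 -0.106  0.2  ]
(280, 292) 0 [-0.507 -0.054  0.   ]
(280, 292) 0.1 [-0.437 -0.044  0.1  ]
(280, 292) 0.2 [-0.368 -0.035  0.2  ]
(168, 250) 0 [-0.426  0.135  0.   ]
(168, 250) 0.1 [-0.373  0.107  0.1  ]
(168, 250) 0.2 [-0.32   0.079  0.2  ]
[array([-0.21110905,  0.04782864,  0.046     ]), array([-0.20263012, -0.07902258,  0.046     ])] 0.12713428006500654 [-0.20686958 -0.01559697  0.046     ]
```

View pics/m.png

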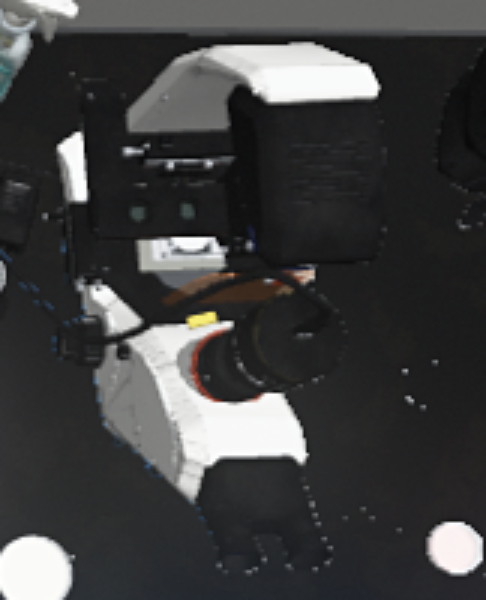

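```bash

python3 -m crank '[{"hand":0,"dx":0,"dy":40,"dz":-16,"yaw":0.004},{"hand":0,"dx":0,"dy":80,"dz":-16,"yaw":0.004},{"hand":0,"dx":0,"dy":120,"dz":-16,"yaw":0.004},{"hand":0,"dx":0,"dy":160,"dz":-16,"yaw":0.004},{"hand":0,"dx":0,"dy":200,"dz":-16,"yaw":0.004},{"hand":0,"dx":0,"dy":240,"dz":-16,"yaw":0.004},{"hand":0,"dx":0,"dy":270,"dz":-16,"yaw":0.004},{"hand":0,"dx":0,"dy":295,"dz":-16,"yaw":0.004},{"hand":0,"dx":0,"dy":310,"dz":-16,"yaw":0.004},{"hand":0,"dx":0,"dy":321,"dz":-16,"yaw":0.004},{"hand":0,"dx":0,"dy":321,"dz":-16,"yaw":0.004}]'; python3 -c "
from h import *
go([-.21,-.007,.038],-np.pi/2)
cv2.imwrite('pics/w2.png',bot.grab_frame('wrist')[:,:,::-1])
"
```

```text
clock: 3.53
position: [0.5191, -0.2115, 0.0377]
tool_rot: [-1.57, 0.003, -0.199]
force: [0.1, -0.1, -0.1]
grip_width: 0.0855
t 3.53 tcp dock mm [-260.1   -6.1   37.7] w [ 0.519 -0.212  0.038] toolx-dockyaw -1.567 F dock [-0.  -0.2 -0.1] w 0.085 q [ 0.01  0.75  0.39  1.91 -0.5   0.58  0.53]
-> dx 1.0 dy -0.3 dz 50.1 yaw 0.004
```

View pics/w2.png

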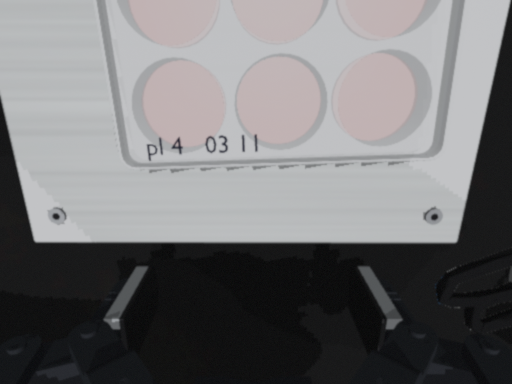

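```bash
sed -i 's/^O=np.array.*;YAW/O=np.array([.568,.044]);YAW/' h.py; python3 -c "
from h import *
for uv in ((33,241),(461,242)): print(w2d(ray('wrist',uv,.03)))
for uv in ((125,165),(445,158)): print(w2d(ray('wrist',uv,.05)))
go([-.12,-.004,.038],-np.pi/2)
"
```

```text
[-0.25070411  0.10640444  0.03      ]
[-0.2505699  -0.10632299  0.03      ]
[-0.20706678  0.04815485  0.05      ]
[-0.2038713  -0.07873672  0.05      ]
t 3.58 tcp dock mm [-260.7   -4.2   39. ] w [ 0.52  -0.212  0.039] toolx-dockyaw -1.568 F dock [-0.2  0.1  0.4] w 0.085 q [ 0.01  0.75  0.39  1.91 -0.5   0.58  0.53]
-> dx 0.2 dy 1.1 dz 140.7 yaw 0.003
```

```bash

python3 -m crank '[{"hand":0,"dx":0,"dy":1,"dz":12,"yaw":0},{"hand":0,"dx":0,"dy":1,"dz":24,"yaw":0},{"hand":0,"dx":0,"dy":1,"dz":33,"yaw":0},{"hand":0,"dx":0,"dy":1,"dz":41,"yaw":0},{"hand":0,"dx":0,"dy":1,"dz":49,"yaw":0},{"hand":0,"dx":0,"dy":1,"dz":57,"yaw":0},{"hand":0,"dx":0,"dy":1,"dz":66,"yaw":0},{"hand":0,"dx":0,"dy":1,"dz":76,"yaw":0},{"hand":0,"dx":0,"dy":1,"dz":86,"yaw":0},{"hand":0,"dx":0,"dy":1,"dz":96,"yaw":0},{"hand":0,"dx":0,"dy":1,"dz":106,"yaw":0},{"hand":0,"dx":0,"dy":1,"dz":114,"yaw":0}]'; python3 -c "
from h import *
go([-.055,-.0,.038],-np.pi/2)
cv2.imwrite('pics/w3.png',bot.grab_frame('wrist')[:,:,::-1])
"
```

```text
clock: 4.58
position: [0.5427, -0.1003, 0.0382]
tool_rot: [-1.571, 0.0, -0.2]
force: [0.3, 0.7, -0.2]
grip_width: 0.0851
t 4.58 tcp dock mm [-146.4   -4.3   38.2] w [ 0.543 -0.1    0.038] toolx-dockyaw -1.568 F dock [ 0.8 -0.2 -0.2] w 0.085 q [-0.21  0.74  0.41  1.94 -0.53  0.57  0.35]
-> dx -4.1 dy 0.3 dz 91.5 yaw 0.002
```

View pics/w3.png

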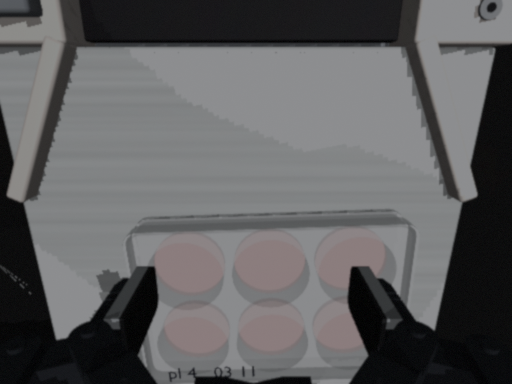

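```bash
python3 -c "
from h import *
for uv in ((132,228),(412,219),(150,378),(270,372)): print(w2d(ray('wrist',uv,.05)))
go([-.262,-.012,.027],-np.pi/2)
"
```

```text
[-0.11833004  0.04808357  0.05      ]
[-0.11380087 -0.06949616  0.05      ]
[-0.2006262   0.04842647  0.05      ]
[-0.19650504 -0.01179549  0.05      ]
t 4.63 tcp dock mm [-144.9   -4.3   38.1] w [ 0.543 -0.099  0.038] toolx-dockyaw -1.567 F dock [ 3.5 -1.  -0.7] w 0.085 q [-0.21  0.74  0.41  1.94 -0.53  0.57  0.35]
-> dx 7.3 dy 11.0 dz -117.2 yaw 0.004
```

```bash

python3 -m crank '[{"hand":0,"dx":0,"dy":-20,"dz":0,"yaw":0},{"hand":0,"dx":4,"dy":-20,"dz":-40,"yaw":0},{"hand":0,"dx":7,"dy":-20,"dz":-80,"yaw":0},{"hand":0,"dx":7,"dy":-20,"dz":-117,"yaw":0},{"hand":0,"dx":7,"dy":-20,"dz":-117,"yaw":0},{"hand":0,"dx":7,"dy":0,"dz":-117,"yaw":0},{"hand":0,"dx":7,"dy":14,"dz":-117,"yaw":0},{"hand":0,"dx":7,"dy":14,"dz":-117,"yaw":0}]'; python3 -c "
from h import *
go([-.055,-.005,.024],-np.pi/2)
cv2.imwrite('pics/w4.png',bot.grab_frame('wrist')[:,:,::-1])
"
```

```text
clock: 5.3
position: [0.5247, -0.2173, 0.0222]
tool_rot: [-1.57, 0.003, -0.202]
force: [0.0, 0.8, -0.2]
grip_width: 0.0858
t 5.30 tcp dock mm [-264.7  -10.2   22.2] w [ 0.525 -0.217  0.022] toolx-dockyaw -1.570 F dock [ 0.8  0.1 -0.2] w 0.086 q [ 0.03  0.78  0.38  1.9  -0.51  0.56  0.54]
-> dx -5.0 dy -1.7 dz 209.7 yaw 0.001
```

View pics/w4.png

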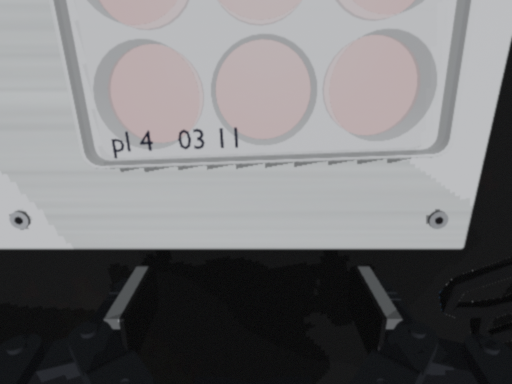

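```bash

python3 -m crank '[{"hand":0,"dx":0,"dy":-1,"dz":12,"yaw":0},{"hand":0,"dx":0,"dy":-1,"dz":24,"yaw":0},{"hand":0,"dx":0,"dy":-1,"dz":33,"yaw":0},{"hand":0,"dx":0,"dy":-1,"dz":40,"yaw":0},{"hand":0,"dx":0,"dy":-1,"dz":46,"yaw":0},{"hand":0,"dx":0,"dy":-1,"dz":54,"yaw":0},{"hand":0,"dx":0,"dy":-1,"dz":62,"yaw":0},{"hand":0,"dx":0,"dy":-1,"dz":70,"yaw":0},{"hand":0,"dx":0,"dy":-1,"dz":80,"yaw":0},{"hand":0,"dx":0,"dy":-1,"dz":90,"yaw":0},{"hand":0,"dx":0,"dy":-1,"dz":98,"yaw":0},{"hand":0,"dx":0,"dy":-1,"dz":104,"yaw":0}]'; python3 -c "
from h import *
go([-.055,-.005,.024],-np.pi/2)
cv2.imwrite('pics/w5.png',bot.grab_frame('wrist')[:,:,::-1])
"
```

```text
clock: 6.35
position: [0.5466, -0.1145, 0.0251]
tool_rot: [-1.571, 0.001, -0.2]
force: [-2.7, -2.6, -0.1]
grip_width: 0.0854
t 6.35 tcp dock mm [-159.6  -11.    25.1] w [ 0.547 -0.115  0.025] toolx-dockyaw -1.568 F dock [-3.1  2.1 -0.1] w 0.085 q [-0.18  0.77  0.4   1.92 -0.54  0.55  0.38]
-> dx -5.7 dy 1.1 dz 104.6 yaw 0.003
```

View pics/w5.png

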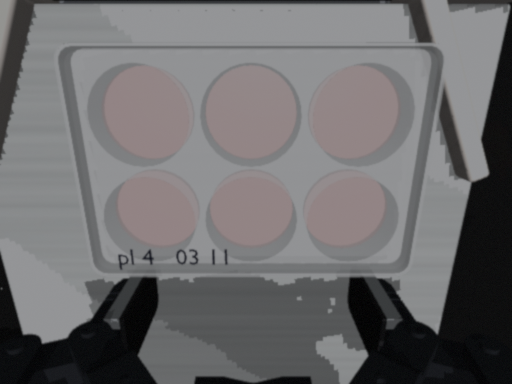

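```bash

python3 -m crank '[{"hand":0,"dx":-1,"dy":1,"dz":8,"yaw":0},{"hand":0,"dx":-3,"dy":1,"dz":14,"yaw":0},{"hand":0,"dx":-5,"dy":1,"dz":20,"yaw":0},{"hand":0,"dx":-7,"dy":1,"dz":26,"yaw":0},{"hand":0,"dx":-8,"dy":1,"dz":32,"yaw":0},{"hand":0,"dx":-9,"dy":1,"dz":38,"yaw":0},{"hand":0,"dx":-10,"dy":1,"dz":44,"yaw":0},{"hand":0,"dx":-10,"dy":1,"dz":50,"yaw":0},{"hand":0,"dx":-10,"dy":1,"dz":56,"yaw":0},{"hand":0,"dx":-10,"dy":1,"dz":62,"yaw":0}]'; python3 -c "
from h import *
go([-.055,-.001,.024],-np.pi/2)
cv2.imwrite('pics/w6.png',bot.grab_frame('wrist')[:,:,::-1])
"
```

```text
clock: 7.23
position: [0.5495, -0.0524, 0.0243]
tool_rot: [-1.571, -0.0, -0.201]
force: [-0.2, -1.5, 0.3]
grip_width: 0.0858
t 7.23 tcp dock mm [-98.2  -1.3  24.3] w [ 0.55  -0.052  0.024] toolx-dockyaw -1.569 F dock [-1.5 -0.1  0.3] w 0.086 q [-0.3   0.77  0.41  1.94 -0.56  0.54  0.29]
-> dx -0.3 dy 0.3 dz 43.2 yaw 0.002
```

View pics/w6.png

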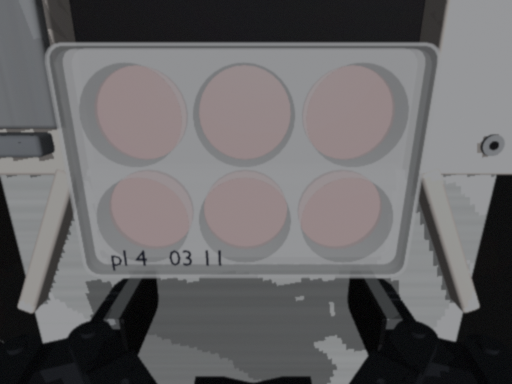

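```bash
python3 -c "
from h import *
print(w2d(ray('wrist',(250,274),.05)))"
python3 -m crank '[{"hand":0,"dx":0,"dy":0,"dz":7,"yaw":0},{"hand":0,"dx":0,"dy":0,"dz":13,"yaw":0},{"hand":0,"dx":0,"dy":0,"dz":18,"yaw":0},{"hand":0,"dx":0,"dy":0,"dz":23,"yaw":0},{"hand":0,"dx":0,"dy":0,"dz":28,"yaw":0},{"hand":0,"dx":0,"dy":0,"dz":33,"yaw":0},{"hand":0,"dx":0,"dy":0,"dz":37,"yaw":0},{"hand":0,"dx":0,"dy":0,"dz":40,"yaw":0}]'; python3 -c "
from h import *
go([-.055,-.001,.024],-np.pi/2)
cv2.imwrite('pics/w7.png',bot.grab_frame('wrist')[:,:,::-1])
"
```

```text
[-0.08372923  0.00112428  0.05      ]
clock: 7.95
position: [0.5574, -0.0133, 0.0243]
tool_rot: [-1.571, 0.0, -0.201]
force: [0.2, 0.5, -0.3]
grip_width: 0.0855
t 7.95 tcp dock mm [-58.2  -1.1  24.3] w [ 0.557 -0.013  0.024] toolx-dockyaw -1.569 F dock [ 0.6 -0.1 -0.3] w 0.085 q [-0.37  0.77  0.42  1.93 -0.56  0.56  0.23]
-> dx -0.1 dy 0.3 dz 3.2 yaw 0.002
```

View pics/w7.png

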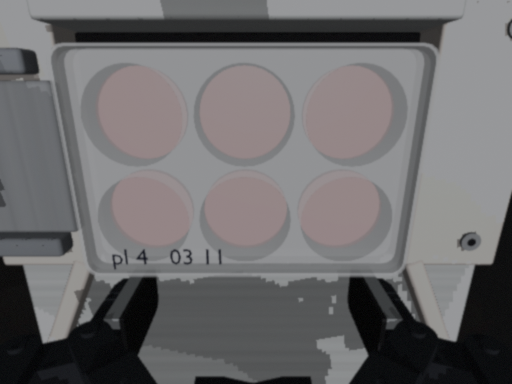

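```bash
python3 -m crank '[{"hand":0,"dx":0,"dy":0,"dz":2,"yaw":0},{"hand":0,"dx":0,"dy":0,"dz":4,"yaw":0},{"hand":0,"dx":0,"dy":0,"dz":5,"yaw":0},{"hand":0,"dx":0,"dy":0,"dz":5,"yaw":0}]'; python3 -c "
from h import *
st()"
```

```text
clock: 8.33
position: [0.5583, -0.0088, 0.0243]
tool_rot: [-1.571, -0.0, -0.201]
force: [0.0, -0.2, 0.1]
grip_width: 0.0854
t 8.33 tcp dock mm [-53.7  -1.2  24.3] w [ 0.558 -0.009  0.024] toolx-dockyaw -1.569 F dock [-0.2 -0.   0.1] w 0.085 q [-0.38  0.78  0.42  1.93 -0.57  0.56  0.22]
```

```bash
python3 -m crank '[{"hand":0,"dx":0,"dy":0,"dz":1,"yaw":0},{"hand":0,"dx":0,"dy":0,"dz":2,"yaw":0},{"hand":0,"dx":0,"dy":0,"dz":2.5,"yaw":0}]'; python3 -c "
from h import *
st()
cv2.imwrite('pics/w8.png',bot.grab_frame('wrist')[:,:,::-1])"
```

```text
clock: 8.58
position: [0.5588, -0.007, 0.0243]
tool_rot: [-1.571, -0.0, -0.201]
force: [-1.0, -5.8, 0.6]
grip_width: 0.0854
t 8.58 tcp dock mm [-51.8  -1.3  24.3] w [ 0.559 -0.007  0.024] toolx-dockyaw -1.569 F dock [-5.9 -0.2  0.6] w 0.085 q [-0.38  0.78  0.42  1.92 -0.57  0.56  0.21]
```

View pics/w8.png

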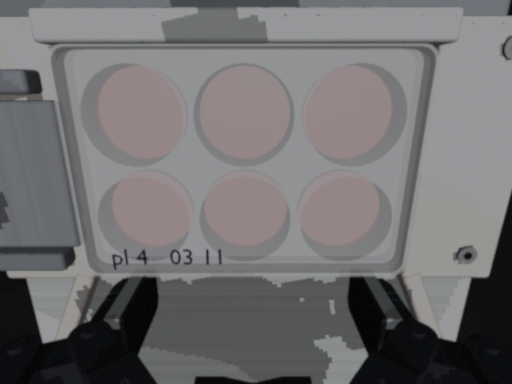

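```bash
python3 -m crank '[{"hand":0,"dx":0,"dy":0,"dz":2.5,"yaw":0},{"hand":0,"dx":0,"dy":0,"dz":-2,"yaw":0},{"hand":0,"dx":0,"dy":0,"dz":-15,"yaw":0},{"hand":0,"dx":0,"dy":0,"dz":-50,"yaw":0},{"hand":0,"dx":0,"dy":-40,"dz":-60,"yaw":0},{"hand":0,"dx":0,"dy":-80,"dz":-60,"yaw":0},{"hand":0,"dx":0,"dy":-120,"dz":-60,"yaw":0},{"hand":0,"dx":0,"dy":-160,"dz":-60,"yaw":0},{"hand":0,"dx":0,"dy":-200,"dz":-60,"yaw":0},{"hand":0,"dx":0,"dy":-240,"dz":-60,"yaw":0},{"hand":0,"dx":0,"dy":-280,"dz":-60,"yaw":0},{"hand":0,"dx":0,"dy":-320,"dz":-60,"yaw":0}]'; python3 -c "
from h import *
go([.10,.09,.36],0)
cv2.imwrite('pics/w9.png',bot.grab_frame('wrist')[:,:,::-1])"
```

```text
clock: 9.63
position: [0.5461, -0.066, 0.3465]
tool_rot: [-1.57, -0.0, -0.202]
force: [0.3, 1.1, -0.1]
grip_width: 0.0858
t 9.63 tcp dock mm [-112.2   -0.7  346.5] w [ 0.546 -0.066  0.346] toolx-dockyaw -1.570 F dock [ 1.2 -0.1 -0.1] w 0.086 q [-0.5   0.36  0.71  1.67 -0.25  1.2   0.06]
-> dx -90.4 dy -13.5 dz 212.3 yaw -1.570
```

View pics/w9.png

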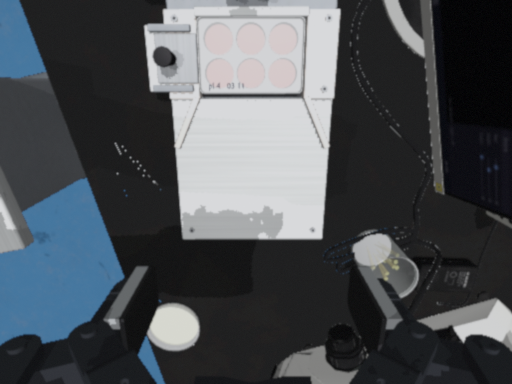

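```bash
python3 -m crank '[{"hand":0,"dx":-66,"dy":-13,"dz":30,"yaw":-1.57},{"hand":0,"dx":-66,"dy":-13,"dz":60,"yaw":-1.57},{"hand":0,"dx":-66,"dy":-13,"dz":90,"yaw":-1.57},{"hand":0,"dx":-66,"dy":-13,"dz":110,"yaw":-1.57},{"hand":0,"dx":-66,"dy":-13,"dz":130,"yaw":-1.57},{"hand":0,"dx":-66,"dy":-13,"dz":150,"yaw":-1.57},{"hand":0,"dx":-66,"dy":-13,"dz":170,"yaw":-1.57},{"hand":0,"dx":-66,"dy":-13,"dz":190,"yaw":-1.57},{"hand":0,"dx":-66,"dy":-13,"dz":210,"yaw":-1.57},{"hand":0,"dx":-66,"dy":-13,"dz":230,"yaw":-1.57},{"hand":0,"dx":-66,"dy":-13,"dz":250,"yaw":-1.57},{"hand":0,"dx":-66,"dy":-13,"dz":266,"yaw":-1.57}]'; python3 -c "
from h import *
go([.154,.068,.36],0)
cv2.imwrite('pics/w10.png',bot.grab_frame('wrist')[:,:,::-1])
cv2.imwrite('pics/s10.png',bot.grab_frame('side')[:,:,::-1])
C=cam('wrist')
for y in(.02,.11): print(proj('wrist',d2w([.1536,y,.268]),C),proj('side',d2w([.1536,y,.268])))"
```

```text
clock: 10.68
position: [0.5353, 0.2094, 0.3571]
tool_rot: [-1.57, -0.0, 1.306]
force: [0.2, -0.2, 1.0]
grip_width: 0.0853
t 10.68 tcp dock mm [155.5  65.3 357.1] w [0.535 0.209 0.357] toolx-dockyaw -0.062 F dock [-0.2 -0.3  1. ] w 0.085 q [-0.72  0.35  0.33  1.58 -0.12  1.24  0.94]
-> dx -1.6 dy -2.9 dz 2.6 yaw -0.062
[252.24535964 261.72466991] [271.8323431  154.00387197]
[244.12533094 146.41134258] [249.47758417 154.38724978]
```

View pics/w10.png

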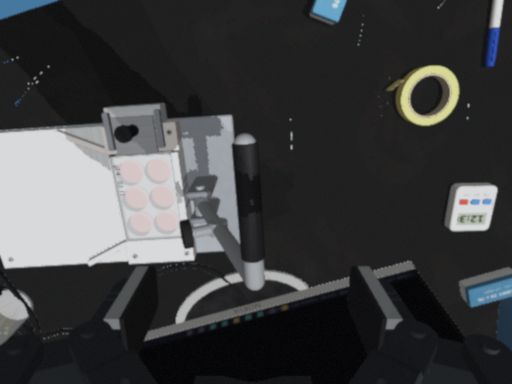

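View pics/s10.png

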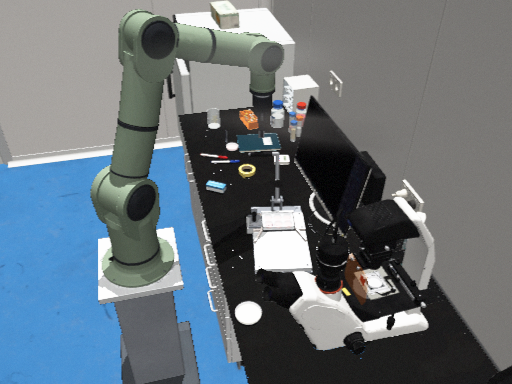

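```bash
python3 -m crank '[{"hand":0,"dx":-1.5,"dy":25,"dz":2.5,"yaw":-0.062},{"hand":0,"dx":-1.5,"dy":50,"dz":2.5,"yaw":-0.062},{"hand":0,"dx":-1.5,"dy":75,"dz":2.5,"yaw":-0.062},{"hand":0,"dx":-1.5,"dy":95,"dz":2.5,"yaw":-0.062},{"hand":0,"dx":-1.5,"dy":110,"dz":2.5,"yaw":-0.062},{"hand":0,"dx":-1.5,"dy":110,"dz":2.5,"yaw":-0.062}]' 70; python3 -c "
from h import *
go([.1536,.068,.247],0)
cv2.imwrite('pics/w11.png',bot.grab_frame('wrist')[:,:,::-1])"
```

```text
clock: 11.28
position: [0.5313, 0.2061, 0.2447]
tool_rot: [-1.568, 0.003, 1.358]
force: [-0.2, -0.6, -0.4]
grip_width: 0.0852
t 11.28 tcp dock mm [151.4  68.6 244.7] w [0.531 0.206 0.245] toolx-dockyaw -0.010 F dock [-0.6  0.  -0.4] w 0.085 q [-0.69  0.44  0.29  1.74 -0.15  0.99  1.02]
-> dx 2.2 dy -2.3 dz -0.6 yaw -0.010
```

View pics/w11.png

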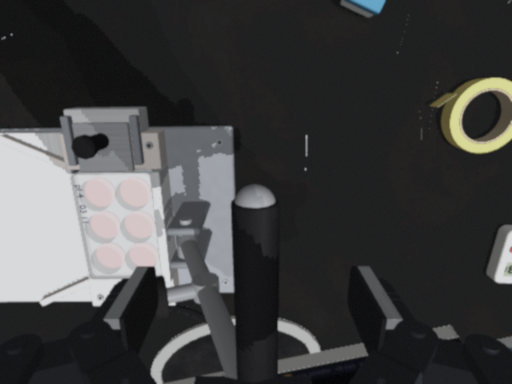

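```bash
python3 -m crank '[{"hand":0.5,"dx":1.5,"dy":-2,"dz":0,"yaw":-0.01},{"hand":0.7,"dx":1.5,"dy":-2,"dz":0,"yaw":-0.01},{"hand":0.9,"dx":1.5,"dy":-2,"dz":0,"yaw":-0.01},{"hand":1,"dx":1.5,"dy":-2,"dz":0,"yaw":-0.01},{"hand":1,"dx":1.5,"dy":-2,"dz":0,"yaw":-0.01},{"hand":1,"dx":1.5,"dy":-2,"dz":0,"yaw":-0.01},{"hand":1,"dx":1.5,"dy":-2,"dz":0,"yaw":-0.01},{"hand":1,"dx":1.5,"dy":-2,"dz":0,"yaw":-0.01}]' 70; python3 -c "
from h import *
st()
cv2.imwrite('pics/w12.png',bot.grab_frame('wrist')[:,:,::-1])"
```

```text
clock: 12.0
position: [0.5327, 0.2087, 0.2497]
tool_rot: [-1.571, 0.0, 1.371]
force: [-3.3, -3.6, 7.2]
grip_width: 0.0171
t 12.00 tcp dock mm [154.3  67.7 249.7] w [0.533 0.209 0.25 ] toolx-dockyaw 0.003 F dock [-4.2  2.5  7.2] w 0.017 q [-0.69  0.43  0.29  1.73 -0.14  1.    1.03]
```

View pics/w12.png

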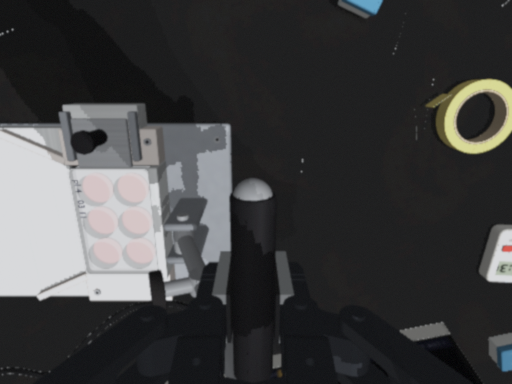

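```bash
cat > arc.py <<'E'
import numpy as np,sys
q0,q1,n=map(float,sys.argv[1:4])
f=lambda q:np.array([200*np.sin(.35-q),-200*np.cos(.35-q)])
for q in np.linspace(q0,q1,int(n)+1)[1:]: print("%.3f"%q,np.round(f(q)-f(q0),1))
E
python3 arc.py 0 .9 12; python3 arc.py .9 1.7 12;python3 arc.py 1.7 1.96 9
```

```text
0.075 [-14.3  -4.6]
0.150 [-28.8  -8.1]
0.225 [-43.6 -10.6]
0.300 [-58.6 -11.9]
0.375 [-73.6 -12.1]
0.450 [-88.5 -11.1]
0.525 [-103.4   -9.1]
0.600 [-118.1   -5.9]
0.675 [-132.4   -1.7]
0.750 [-146.5    3.7]
0.825 [-160.   10.]
0.900 [-173.1   17.4]
0.967 [-11.1   7.3]
1.033 [-21.7  15.4]
1.100 [-31.8  24.2]
1.167 [-41.2  33.6]
1.233 [-50.   43.6]
1.300 [-58.1  54.2]
1.367 [-65.5  65.3]
1.433 [-72.2  76.8]
1.500 [-78.   88.8]
1.567 [-83.1 101.2]
1.633 [-87.3 113.8]
1.700 [-90.6 126.7]
1.729 [-1.2  5.7]
1.758 [-2.2 11.3]
1.787 [-3.1 17.1]
1.816 [-3.7 22.8]
1.844 [-4.3 28.5]
1.873 [-4.6 34.3]
1.902 [-4.8 40.1]
1.931 [-4.8 45.9]
1.960 [-4.7 51.6]
```

```bash
python3 -m crank '[{"hand":1,"dx":-14,"dy":-4.6,"dz":0,"yaw":0},{"hand":1,"dx":-29,"dy":-8,"dz":0,"yaw":0},{"hand":1,"dx":-43.5,"dy":-10.5,"dz":0,"yaw":0},{"hand":1,"dx":-58.5,"dy":-12,"dz":0,"yaw":0},{"hand":1,"dx":-73.5,"dy":-12,"dz":0,"yaw":0},{"hand":1,"dx":-88.5,"dy":-11,"dz":0,"yaw":0},{"hand":1,"dx":-103.5,"dy":-9,"dz":0,"yaw":0},{"hand":1,"dx":-118,"dy":-6,"dz":0,"yaw":0},{"hand":1,"dx":-132.5,"dy":-1.7,"dz":0,"yaw":0},{"hand":1,"dx":-146.5,"dy":3.7,"dz":0,"yaw":0},{"hand":1,"dx":-160,"dy":10,"dz":0,"yaw":0},{"hand":1,"dx":-173,"dy":17.4,"dz":0,"yaw":0}]' 70; python3 -c "
from h import *
s,R=st();p=w2d(s['position'])*1e3+[-.7,0,18.2]-[85,0,80];print('q',.35-np.arctan2(p[0],p[2]),np.hypot(p[0],p[2]))
cv2.imwrite('pics/w13.png',bot.grab_frame('wrist')[:,:,::-1])"
```

```text
clock: 13.05
position: [0.4994, 0.0405, 0.2323]
tool_rot: [-1.573, -0.003, 1.372]
force: [10.5, 10.5, -5.9]
grip_width: 0.0166
t 13.05 tcp dock mm [-17.2  66.5 232.3] w [0.499 0.041 0.232] toolx-dockyaw 0.004 F dock [12.4 -8.1 -5.9] w 0.017 q [-0.46  0.34  0.34  1.94 -0.14  0.89  1.32]
q 0.8932582861097034 199.12360681088794
```

View pics/w13.png

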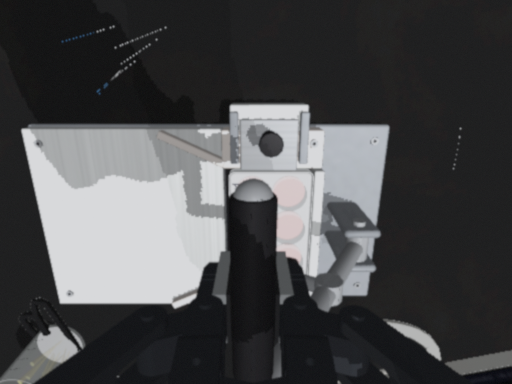

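```bash
python3 -m crank '[{"hand":1,"dx":-11,"dy":7.3,"dz":0,"yaw":0},{"hand":1,"dx":-21.7,"dy":15.4,"dz":0,"yaw":0},{"hand":1,"dx":-31.8,"dy":24,"dz":0,"yaw":0},{"hand":1,"dx":-41,"dy":33.6,"dz":0,"yaw":0},{"hand":1,"dx":-50,"dy":43.6,"dz":0,"yaw":0},{"hand":1,"dx":-58,"dy":54,"dz":0,"yaw":0},{"hand":1,"dx":-65.5,"dy":65.3,"dz":0,"yaw":0},{"hand":1,"dx":-72,"dy":76.8,"dz":0,"yaw":0},{"hand":1,"dx":-78,"dy":88.8,"dz":0,"yaw":0},{"hand":1,"dx":-83,"dy":101,"dz":0,"yaw":0},{"hand":1,"dx":-87.3,"dy":114,"dz":0,"yaw":0},{"hand":1,"dx":-90.6,"dy":126.7,"dz":0,"yaw":0}]' 90; python3 -c "
from h import *
s,R=st();p=w2d(s['position'])*1e3+[-.7,0,18.2]-[85,0,80];print('q',.35-np.arctan2(p[0],p[2]),np.hypot(p[0],p[2]))
cv2.imwrite('pics/w14.png',bot.grab_frame('wrist')[:,:,::-1])"
```

```text
clock: 14.1
position: [0.482, -0.0502, 0.1056]
tool_rot: [-1.575, 0.0, 1.371]
force: [4.5, -3.8, 12.4]
grip_width: 0.0167
t 14.10 tcp dock mm [-109.6   65.3  105.6] w [ 0.482 -0.05   0.106] toolx-dockyaw 0.003 F dock [-2.8 -5.1 12.4] w 0.017 q [-0.23  0.51  0.27  2.08 -0.25  0.57  1.59]
q 1.7001794655579432 200.14709064567776
```

View pics/w14.png

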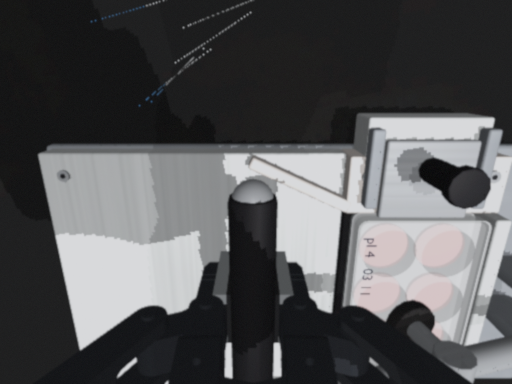

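```bash
python3 -m crank '[{"hand":1,"dx":-1.2,"dy":5.7,"dz":0,"yaw":0},{"hand":1,"dx":-2.2,"dy":11.3,"dz":0,"yaw":0},{"hand":1,"dx":-3,"dy":17,"dz":0,"yaw":0},{"hand":1,"dx":-3.7,"dy":23,"dz":0,"yaw":0},{"hand":1,"dx":-4.3,"dy":28.5,"dz":0,"yaw":0},{"hand":1,"dx":-4.6,"dy":34,"dz":0,"yaw":0},{"hand":1,"dx":-4.8,"dy":40,"dz":0,"yaw":0},{"hand":1,"dx":-4.8,"dy":46,"dz":0,"yaw":0},{"hand":1,"dx":-4.8,"dy":50,"dz":0,"yaw":0},{"hand":1,"dx":-4.8,"dy":50,"dz":0,"yaw":0},{"hand":1,"dx":-4.8,"dy":50,"dz":0,"yaw":0}]' 90; python3 -c "
from h import *
s,R=st();p=w2d(s['position'])*1e3+[-.7,0,18.2]-[85,0,80];print('q',.35-np.arctan2(p[0],p[2])+(2*np.pi if 0 else 0),np.hypot(p[0],p[2]))
cv2.imwrite('pics/w15.png',bot.grab_frame('wrist')[:,:,::-1])"
```

```text
clock: 15.07
position: [0.4811, -0.0565, 0.0558]
tool_rot: [-1.575, 0.002, 1.368]
force: [14.1, -15.4, 4.1]
grip_width: 0.0166
t 15.07 tcp dock mm [-115.9   64.9   55.8] w [ 0.481 -0.056  0.056] toolx-dockyaw 0.000 F dock [-12.2 -16.9   4.1] w 0.017 q [-0.18  0.6   0.22  2.11 -0.28  0.46  1.63]
q 1.950358788397943 201.69479842126594
```

View pics/w15.png

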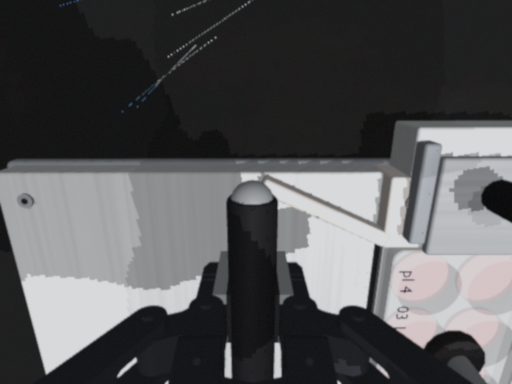

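```bash
python3 -m crank '[{"hand":1,"dx":0.5,"dy":3,"dz":-1,"yaw":0},{"hand":1,"dx":1.5,"dy":7,"dz":-2,"yaw":0},{"hand":1,"dx":1.5,"dy":7,"dz":-2,"yaw":0},{"hand":1,"dx":1.5,"dy":7,"dz":-2,"yaw":0}]' 90; python3 -c "
from h import *
s,R=st();p=w2d(s['position'])*1e3+[-.7,0,18.2]-[85,0,80];print('q',.35-np.arctan2(p[0],p[2])+(2*np.pi if 0 else 0),np.hypot(p[0],p[2]))
print(s['moment'])
cv2.imwrite('pics/w16.png',bot.grab_frame('wrist')[:,:,::-1]);cv2.imwrite('pics/s16.png',cv2.resize(bot.grab_frame('side')[140:280,220:340,::-1],None,fx=4,fy=4));cv2.imwrite('pics/t16.png',bot.grab_frame('top')[:,:,::-1])"
```

```text
clock: 15.45
position: [0.4813, -0.0564, 0.0495]
tool_rot: [-1.572, 0.003, 1.367]
force: [-7.4, -19.2, 36.9]
grip_width: 0.0167
t 15.45 tcp dock mm [-115.8   64.7   49.5] w [ 0.481 -0.056  0.049] toolx-dockyaw -0.001 F dock [-20.3   3.3  36.9] w 0.017 q [-0.17  0.62  0.22  2.1  -0.29  0.45  1.64]
q 1.9818545464070265 201.91918229625855
[-4.11749274  0.11117184 -0.4981512 ]
```

View pics/w16.png

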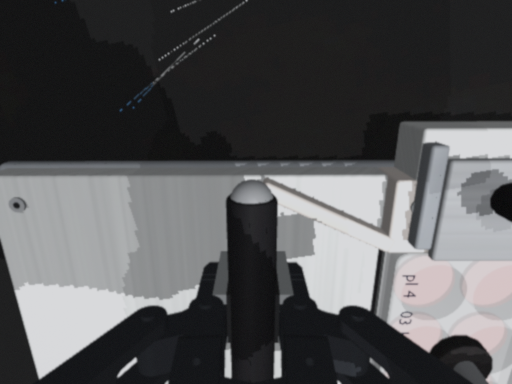

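View pics/s16.png

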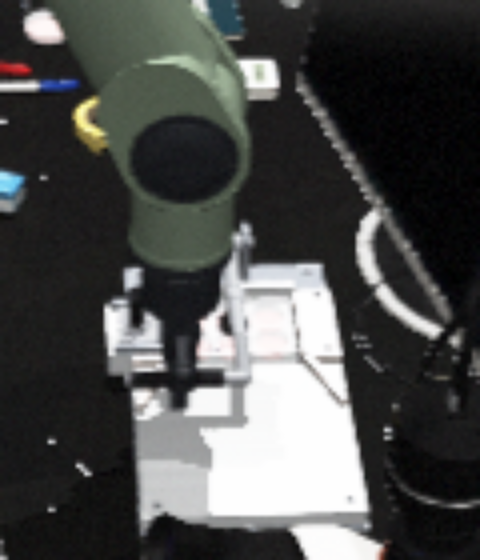

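```bash
python3 arc.py 1.985 1.445 12;python3 arc.py 1.445 .725 12; python3 arc.py .725 0 12
```

```text
1.940 [-0.4 -9. ]
1.895 [ -0.3 -18. ]
1.850 [  0.1 -27. ]
1.805 [  0.9 -35.9]
1.760 [  2.2 -44.9]
1.715 [  3.8 -53.7]
1.670 [  5.8 -62.5]
1.625 [  8.3 -71.1]
1.580 [ 11.1 -79.7]
1.535 [ 14.3 -88.1]
1.490 [ 17.9 -96.4]
1.445 [  21.8 -104.4]
1.385 [  5.8 -10.5]
1.325 [ 12.2 -20.6]
1.265 [ 19.3 -30.3]
1.205 [ 26.9 -39.6]
1.145 [ 35.  -48.4]
1.085 [ 43.7 -56.8]
1.025 [ 52.8 -64.5]
0.965 [ 62.4 -71.7]
0.905 [ 72.4 -78.4]
0.845 [ 82.8 -84.4]
0.785 [ 93.5 -89.8]
0.725 [104.5 -94.5]
0.665 [11.4 -4.1]
0.604 [23.  -7.5]
0.544 [ 34.7 -10.2]
0.483 [ 46.7 -12.1]
0.423 [ 58.7 -13.4]
0.362 [ 70.8 -13.9]
0.302 [ 82.8 -13.7]
0.242 [ 94.9 -12.7]
0.181 [106.8 -11.1]
0.121 [118.7  -8.7]
0.060 [130.4  -5.6]
0.000 [141.8  -1.8]
```

```bash
python3 -c "
import cv2
cv2.imwrite('pics/t16z.png',cv2.resize(cv2.imread('pics/t16.png')[130:240,180:345],None,fx=4.8,fy=4.8))"
```

```text
(no output)
```

View pics/t16z.png

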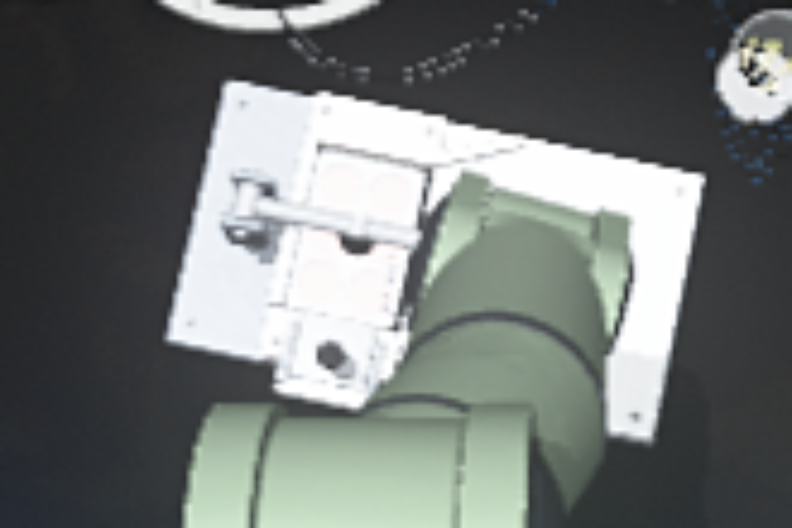

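```bash
python3 -m crank '[{"hand":1,"dx":0.5,"dy":-5,"dz":0,"yaw":0},{"hand":1,"dx":0.5,"dy":-11,"dz":0,"yaw":0},{"hand":1,"dx":0.5,"dy":-18,"dz":0,"yaw":0},{"hand":1,"dx":1,"dy":-27,"dz":0,"yaw":0},{"hand":1,"dx":2,"dy":-36,"dz":0,"yaw":0},{"hand":1,"dx":3,"dy":-45,"dz":0,"yaw":0},{"hand":1,"dx":4.8,"dy":-53.7,"dz":0,"yaw":0},{"hand":1,"dx":7,"dy":-62.5,"dz":0,"yaw":0},{"hand":1,"dx":9.5,"dy":-71,"dz":0,"yaw":0},{"hand":1,"dx":12,"dy":-79.7,"dz":0,"yaw":0},{"hand":1,"dx":15.3,"dy":-88,"dz":0,"yaw":0},{"hand":1,"dx":19,"dy":-96.4,"dz":0,"yaw":0}]' 90; python3 -c "
from h import *
s,R=st();p=w2d(s['position'])*1e3+[-.7,0,18.2]-[85,0,80];print('q',.35-np.arctan2(p[0],p[2]),np.hypot(p[0],p[2]))
cv2.imwrite('pics/w17.png',bot.grab_frame('wrist')[:,:,::-1])"; python3 arc.py 1.48 .82 12
```

```text
clock: 16.6
position: [0.4851, -0.0364, 0.1455]
tool_rot: [-1.571, 0.002, 1.369]
force: [2.8, -13.9, 6.1]
grip_width: 0.0166
t 16.60 tcp dock mm [-95.4  65.  145.5] w [ 0.485 -0.036  0.146] toolx-dockyaw 0.001 F dock [-13.   -5.5   6.1] w 0.017 q [-0.29  0.45  0.31  2.05 -0.21  0.67  1.53]
q 1.4878168864223542 199.51703916153986
1.425 [ 5.  -9.8]
1.370 [ 10.5 -19.3]
1.315 [ 16.5 -28.6]
1.260 [ 23.  -37.4]
1.205 [ 30.  -45.9]
1.150 [ 37.4 -54. ]
1.095 [ 45.3 -61.7]
1.040 [ 53.6 -68.9]
0.985 [ 62.2 -75.7]
0.930 [ 71.3 -82. ]
0.875 [ 80.6 -87.7]
0.820 [ 90.3 -93. ]
```

View pics/w17.png

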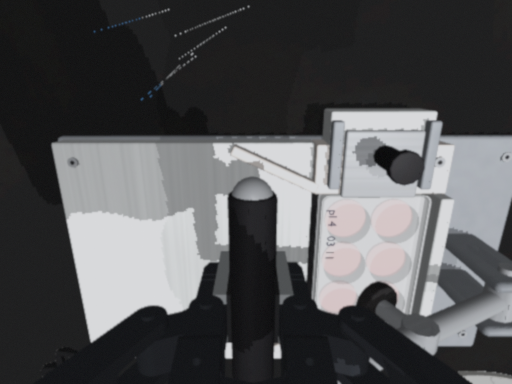

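```bash
python3 -m crank '[{"hand":1,"dx":5,"dy":-9.8,"dz":0,"yaw":0},{"hand":1,"dx":10.5,"dy":-19.3,"dz":0,"yaw":0},{"hand":1,"dx":16.5,"dy":-28.6,"dz":0,"yaw":0},{"hand":1,"dx":23,"dy":-37.4,"dz":0,"yaw":0},{"hand":1,"dx":30,"dy":-46,"dz":0,"yaw":0},{"hand":1,"dx":37.4,"dy":-54,"dz":0,"yaw":0},{"hand":1,"dx":45.3,"dy":-61.7,"dz":0,"yaw":0},{"hand":1,"dx":53.6,"dy":-69,"dz":0,"yaw":0},{"hand":1,"dx":62,"dy":-75.7,"dz":0,"yaw":0},{"hand":1,"dx":71,"dy":-82,"dz":0,"yaw":0},{"hand":1,"dx":80.6,"dy":-87.7,"dz":0,"yaw":0},{"hand":1,"dx":90.3,"dy":-93,"dz":0,"yaw":0}]' 90; python3 -c "
from h import *
s,R=st();p=w2d(s['position'])*1e3+[-.7,0,18.2]-[85,0,80];print('q',.35-np.arctan2(p[0],p[2]),np.hypot(p[0],p[2]))
"; python3 arc.py .82 .1 12
```

```text
clock: 17.65
position: [0.504, 0.0513, 0.2402]
tool_rot: [-1.573, 0.002, 1.367]
force: [-25.1, -19.1, 49.0]
grip_width: 0.0163
t 17.65 tcp dock mm [ -5.7  64.2 240.2] w [0.504 0.051 0.24 ] toolx-dockyaw -0.001 F dock [-23.8  20.7  49. ] w 0.016 q [-0.49  0.34  0.35  1.91 -0.14  0.91  1.29]
q 0.8235590057479694 200.4369805087331
0.760 [10.9 -5.1]
0.700 [22.  -9.6]
0.640 [ 33.4 -13.3]
0.580 [ 45.  -16.4]
0.520 [ 56.7 -18.8]
0.460 [ 68.6 -20.5]
0.400 [ 80.6 -21.4]
0.340 [ 92.6 -21.7]
0.280 [104.6 -21.2]
0.220 [116.5 -20. ]
0.160 [128.3 -18.1]
0.100 [140.1 -15.5]
```

```bash
python3 -m crank '[{"hand":1,"dx":-0.5,"dy":-1.5,"dz":0.5,"yaw":0},{"hand":1,"dx":-1,"dy":-3,"dz":1,"yaw":0},{"hand":1,"dx":-1,"dy":-3,"dz":1,"yaw":0}]' 70; python3 -c "
from h import *
s,R=st();print(s['moment'])"
```

```text
clock: 17.9
position: [0.5035, 0.0538, 0.2417]
tool_rot: [-1.574, -0.001, 1.371]
force: [12.4, 0.2, 9.4]
grip_width: 0.016
t 17.90 tcp dock mm [ -3.4  65.1 241.7] w [0.504 0.054 0.242] toolx-dockyaw 0.003 F dock [  2.7 -12.1   9.4] w 0.016 q [-0.49  0.33  0.35  1.91 -0.14  0.92  1.29]
[ 0.20135215 -0.91679527 -0.32101395]
```

```bash
python3 -m crank '[{"hand":1,"dx":11,"dy":-5.5,"dz":0,"yaw":0},{"hand":1,"dx":22,"dy":-10,"dz":0,"yaw":0},{"hand":1,"dx":33.4,"dy":-14,"dz":0,"yaw":0},{"hand":1,"dx":45,"dy":-17,"dz":0,"yaw":0},{"hand":1,"dx":56.7,"dy":-19.5,"dz":0,"yaw":0},{"hand":1,"dx":68.6,"dy":-21,"dz":0,"yaw":0}]' 70; python3 -c "
from h import *
s,R=st();p=w2d(s['position'])*1e3+[-.7,0,18.2]-[85,0,80];print('q',.35-np.arctan2(p[0],p[2]),np.hypot(p[0],p[2]))
"; python3 arc.py .46 .03 9
```

```text
clock: 18.4
position: [0.517, 0.1211, 0.2639]
tool_rot: [-1.574, -0.002, 1.371]
force: [-12.7, -2.8, 39.4]
grip_width: 0.0167
t 18.40 tcp dock mm [ 65.3  65.5 263.9] w [0.517 0.121 0.264] toolx-dockyaw 0.003 F dock [-5.3 11.9 39.4] w 0.017 q [-0.59  0.35  0.33  1.82 -0.13  0.99  1.16]
q 0.4508135050703133 203.09269008872323
0.412 [ 9.5 -0.8]
0.364 [19.1 -1.2]
0.317 [28.6 -1.1]
0.269 [38.2 -0.6]
0.221 [47.7  0.5]
0.173 [57.1  1.9]
0.126 [66.5  3.8]
0.078 [75.7  6.2]
0.030 [84.9  8.9]
```

```bash
python3 -m crank '[{"hand":1,"dx":9,"dy":-3.5,"dz":0,"yaw":0},{"hand":1,"dx":18.5,"dy":-4.2,"dz":0,"yaw":0},{"hand":1,"dx":28,"dy":-4.2,"dz":0,"yaw":0},{"hand":1,"dx":38,"dy":-3.6,"dz":0,"yaw":0},{"hand":1,"dx":47.5,"dy":-2.5,"dz":0,"yaw":0}]' 60; python3 -c "
from h import *
s,R=st();p=w2d(s['position'])*1e3+[-.7,0,18.2]-[85,0,80];print('q',.35-np.arctan2(p[0],p[2]),np.hypot(p[0],p[2]))
"
```

```text
clock: 18.82
position: [0.5243, 0.1678, 0.2638]
tool_rot: [-1.569, 0.001, 1.372]
force: [-6.7, -0.8, 1.6]
grip_width: 0.0167
t 18.82 tcp dock mm [112.5  67.7 263.8] w [0.524 0.168 0.264] toolx-dockyaw 0.004 F dock [-2.1  6.4  1.6] w 0.017 q [-0.65  0.38  0.32  1.77 -0.14  1.01  1.09]
q 0.21815010193830628 203.77189929972337
```

```bash
python3 -m crank '[{"hand":1,"dx":9.4,"dy":1.4,"dz":0,"yaw":0},{"hand":1,"dx":19,"dy":3.3,"dz":0,"yaw":0},{"hand":1,"dx":27,"dy":5.5,"dz":0,"yaw":0},{"hand":1,"dx":33,"dy":7.2,"dz":0,"yaw":0},{"hand":1,"dx":38,"dy":8.7,"dz":0,"yaw":0},{"hand":1,"dx":38,"dy":8.7,"dz":0,"yaw":0}]' 50; python3 -c "
from h import *
s,R=st();p=w2d(s['position'])*1e3+[-.7,0,18.2]-[85,0,80];print('q',.35-np.arctan2(p[0],p[2]),np.hypot(p[0],p[2]))
cv2.imwrite('pics/w18.png',bot.grab_frame('wrist')[:,:,::-1])
C=cam('wrist')
for q in (0,.1):
  for y in(.02,.11): print(q,y,proj('wrist',d2w([.085+.2*np.sin(.35-q),y,.08+.2*np.cos(.35-q)]),C))
"
```

```text
clock: 19.32
position: [0.5317, 0.206, 0.2547]
tool_rot: [-1.568, 0.001, 1.372]
force: [-7.9, 2.6, 3.0]
grip_width: 0.0164
t 19.32 tcp dock mm [151.4  68.2 254.7] w [0.532 0.206 0.255] toolx-dockyaw 0.004 F dock [1.  8.3 3. ] w 0.016 q [-0.69  0.43  0.3   1.73 -0.15  1.01  1.04]
q 0.02188420582466888 203.7256393753378
0 0.02 [256.87619708 370.47664269]
0 0.11 [258.5778587  197.42525232]
0.1 0.02 [216.86611866 380.36691717]
0.1 0.11 [209.68365853 202.14762888]
```

View pics/w18.png

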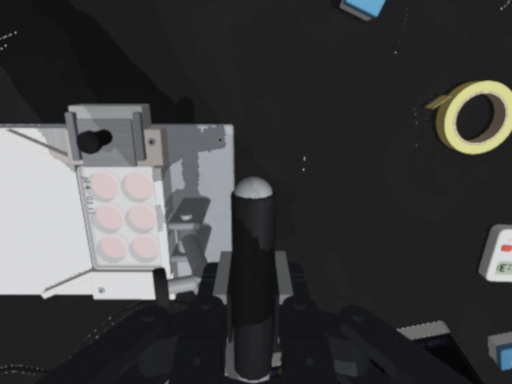

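```bash
python3 -m crank '[{"hand":0.6,"dx":0,"dy":0,"dz":0,"yaw":0},{"hand":0.4,"dx":0,"dy":0,"dz":0,"yaw":0},{"hand":0.2,"dx":0,"dy":0,"dz":0,"yaw":0},{"hand":0.2,"dx":0,"dy":0,"dz":0,"yaw":0},{"hand":0.2,"dx":0,"dy":0,"dz":0,"yaw":0},{"hand":0.2,"dx":0,"dy":-30,"dz":0,"yaw":0},{"hand":0.2,"dx":0,"dy":-60,"dz":0,"yaw":0},{"hand":0.2,"dx":0,"dy":-90,"dz":0,"yaw":0},{"hand":0.2,"dx":0,"dy":-100,"dz":0,"yaw":0}]' 50; python3 -c "
from h import *
st()
cv2.imwrite('pics/w19.png',bot.grab_frame('wrist')[:,:,::-1])
C=cam('wrist')
for q in (0,.1):
  for y in(.02,.11): print(q,y,proj('wrist',d2w([.085+.2*np.sin(.35-q),y,.08+.2*np.cos(.35-q)]),C))
go([0,.16,.36],-np.pi/2)
"
```

```text
clock: 20.12
position: [0.534, 0.2047, 0.3595]
tool_rot: [-1.575, -0.003, 1.371]
force: [0.1, -1.0, -0.2]
grip_width: 0.0684
t 20.12 tcp dock mm [150.5  65.7 359.5] w [0.534 0.205 0.359] toolx-dockyaw 0.003 F dock [-1.  -0.3 -0.2] w 0.068 q [-0.71  0.34  0.33  1.59 -0.11  1.23  1.01]
0 0.02 [255.34627075 258.93038458]
0 0.11 [255.98654555 144.55088866]
0.1 0.02 [230.5410347 262.7797945]
0.1 0.11 [227.95142923 146.08234046]
t 20.17 tcp dock mm [150.7  65.6 359.6] w [0.534 0.205 0.36 ] toolx-dockyaw 0.003 F dock [-0.  -0.2  1.8] w 0.068 q [-0.71  0.34  0.33  1.59 -0.11  1.23  1.01]
-> dx -150.4 dy -1.3 dz 94.8 yaw 1.573
```

View pics/w19.png

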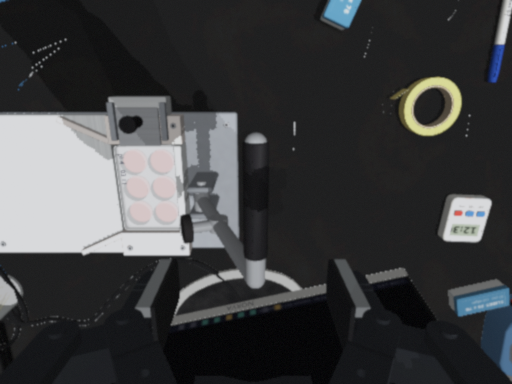

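```bash
python3 -c "
from h import *
C=cam('wrist')
for uv in ((127,124),(136,123)):
  for z in(.087,.06): print(uv,z,w2d(ray('wrist',uv,z,C)))
print(proj('wrist',d2w([0,.1,.087]),C),proj('wrist',d2w([0,.1,.068]),C))
# plate top corners
for uv in((119,147),(171,146),(178,225),(125,230)): print(w2d(ray('wrist',uv,.04,C)),w2d(ray('wrist',uv,.05,C)))
go([0,.15,.2],0)"
```

```text
(127, 124) 0.087 [0.00010892 0.10177936 0.087     ]
(127, 124) 0.06 [-0.00968312  0.09847824  0.06      ]
(136, 123) 0.087 [0.01110249 0.10298633 0.087     ]
(136, 123) 0.06 [0.0020268  0.09976385 0.06      ]
[127.0888021 125.4954017] [132.32514236 123.57222306]
[-0.03170947  0.06489053  0.04      ] [-0.02776258  0.06678819  0.05      ]
[0.03987049 0.06638879 0.04      ] [0.04226586 0.06825398 0.05      ]
[ 0.04104273 -0.05203591  0.04      ] [ 0.0434127  -0.04760382  0.05      ]
[-0.03892204 -0.06027406  0.04      ] [-0.03481881 -0.0556634   0.05      ]
t 20.17 tcp dock mm [150.7  65.6 359.6] w [0.534 0.205 0.36 ] toolx-dockyaw 0.003 F dock [-0.  -0.2  1.8] w 0.068 q [-0.71  0.34  0.33  1.59 -0.11  1.23  1.01]
-> dx -151.0 dy 158.7 dz 85.4 yaw 0.003
```

```bash
python3 -c "
import cv2
cv2.imwrite('pics/w19z.png',cv2.resize(cv2.imread('pics/w19.png')[80:280,80:270],None,fx=3,fy=3,interpolation=2))"
```

```text
(no output)
```

View pics/w19z.png

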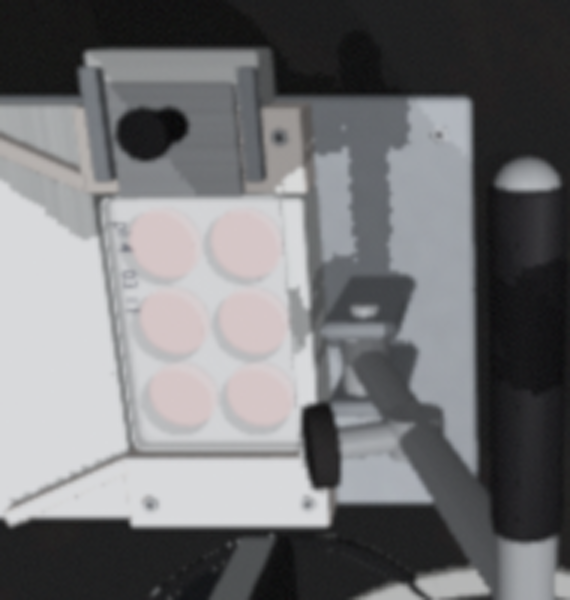

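```bash
python3 -m crank '[{"hand":1,"dx":-20,"dy":0,"dz":40,"yaw":0},{"hand":1,"dx":-50,"dy":0,"dz":65,"yaw":0},{"hand":1,"dx":-80,"dy":0,"dz":85,"yaw":0},{"hand":1,"dx":-115,"dy":0,"dz":85,"yaw":0},{"hand":1,"dx":-151,"dy":0,"dz":85,"yaw":0},{"hand":1,"dx":-151,"dy":40,"dz":85,"yaw":0},{"hand":1,"dx":-151,"dy":80,"dz":85,"yaw":0},{"hand":1,"dx":-151,"dy":120,"dz":85,"yaw":0},{"hand":1,"dx":-151,"dy":160,"dz":85,"yaw":0},{"hand":1,"dx":-151,"dy":200,"dz":85,"yaw":0},{"hand":1,"dx":-151,"dy":200,"dz":85,"yaw":0}]' 50; python3 -c "
from h import *
go([0,.15,.056],0)
cv2.imwrite('pics/w20.png',bot.grab_frame('wrist')[:,:,::-1])
cv2.imwrite('pics/s20.png',cv2.resize(bot.grab_frame('side')[140:280,200:340,::-1],None,fx=4,fy=4))
"
```

```text
clock: 21.08
position: [0.4163, 0.0724, 0.1499]
tool_rot: [-1.563, 0.006, 1.371]
force: [-2.4, -0.2, -1.5]
grip_width: 0.0
t 21.08 tcp dock mm [ -2.7 154.3 149.9] w [0.416 0.072 0.15 ] toolx-dockyaw 0.003 F dock [-0.7  2.3 -1.5] w 0.000 q [-0.58  0.36  0.34  2.19 -0.2   0.63  1.26]
-> dx 3.3 dy 93.9 dz -5.0 yaw 0.003
```

View pics/w20.png

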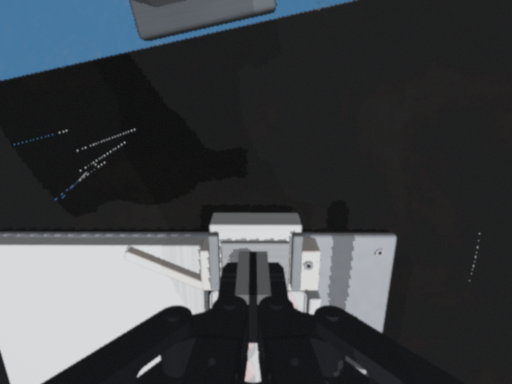

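View pics/s20.png

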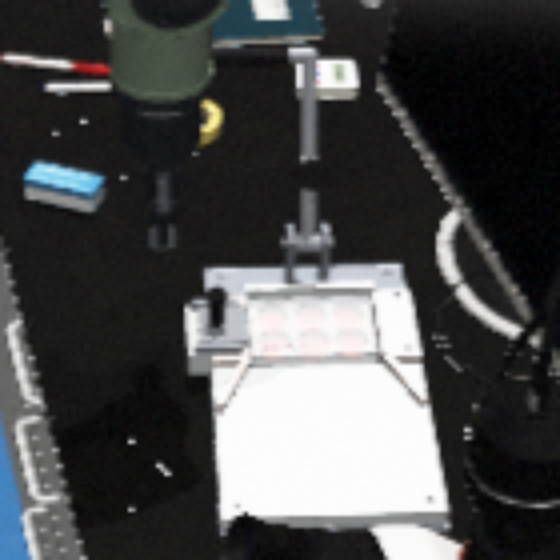

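```bash
python3 -m crank '[{"hand":1,"dx":2,"dy":30,"dz":0,"yaw":0},{"hand":1,"dx":2,"dy":60,"dz":0,"yaw":0},{"hand":1,"dx":2,"dy":80,"dz":0,"yaw":0},{"hand":1,"dx":2,"dy":92,"dz":0,"yaw":0},{"hand":1,"dx":2,"dy":92,"dz":0,"yaw":0}]' 50; python3 -c "
from h import *
go([0,.094,.057],0)
cv2.imwrite('pics/s21.png',cv2.resize(bot.grab_frame('side')[140:280,200:340,::-1],None,fx=4,fy=4))
"
```

```text
clock: 21.6
position: [0.4207, 0.0759, 0.064]
tool_rot: [-1.571, -0.001, 1.371]
force: [0.9, -0.3, -0.1]
grip_width: 0.0003
t 21.60 tcp dock mm [  1.6 150.7  64. ] w [0.421 0.076 0.064] toolx-dockyaw 0.003 F dock [-0.1 -0.9 -0.1] w 0.000 q [-0.49  0.53  0.23  2.24 -0.3   0.39  1.36]
-> dx -1.8 dy 7.0 dz -56.7 yaw 0.003
```

View pics/s21.png

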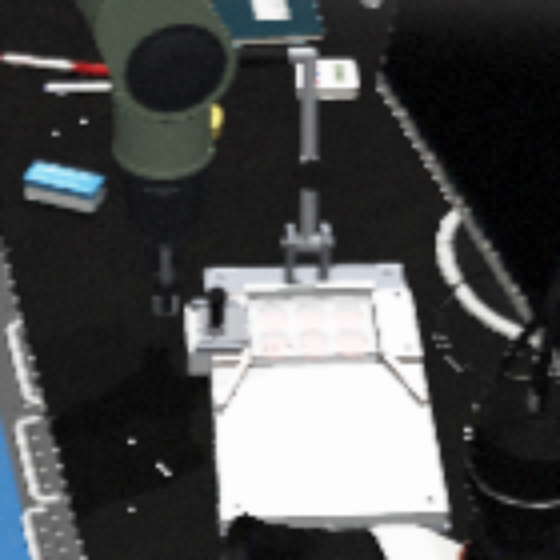

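```bash
python3 -m crank '[{"hand":1,"dx":-1,"dy":4,"dz":-10,"yaw":0},{"hand":1,"dx":-1,"dy":4,"dz":-20,"yaw":0},{"hand":1,"dx":-1,"dy":4,"dz":-26,"yaw":0},{"hand":1,"dx":-1,"dy":4,"dz":-31,"yaw":0},{"hand":1,"dx":-1,"dy":4,"dz":-36,"yaw":0},{"hand":1,"dx":-1,"dy":4,"dz":-41,"yaw":0},{"hand":1,"dx":-1,"dy":4,"dz":-46,"yaw":0},{"hand":1,"dx":-1,"dy":4,"dz":-50,"yaw":0},{"hand":1,"dx":-1,"dy":4,"dz":-53,"yaw":0},{"hand":1,"dx":-1,"dy":4,"dz":-53,"yaw":0}]' 50; python3 -c "
from h import *
st()
cv2.imwrite('pics/s22.png',cv2.resize(bot.grab_frame('side')[140:280,200:340,::-1],None,fx=4,fy=4))
"
```

```text
clock: 22.48
position: [0.4723, 0.0638, 0.0594]
tool_rot: [-1.571, 0.0, 1.371]
force: [0.3, -0.5, 0.6]
grip_width: 0.0001
t 22.48 tcp dock mm [ 0.1 97.7 59.4] w [0.472 0.064 0.059] toolx-dockyaw 0.003 F dock [-0.4 -0.4  0.6] w 0.000 q [-0.43  0.59  0.23  2.12 -0.29  0.46  1.39]
```

View pics/s22.png

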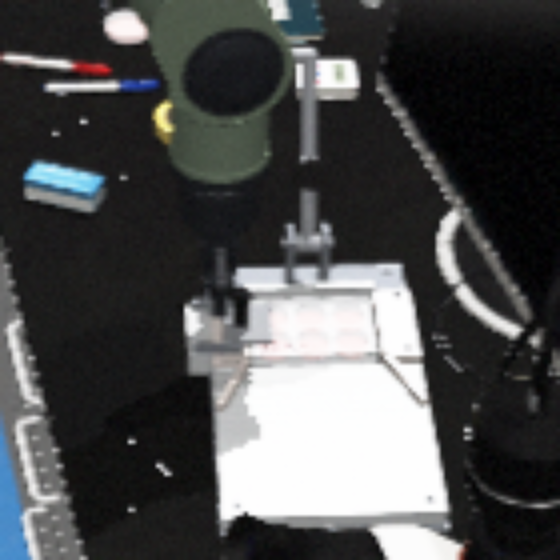

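Tab is sliding over the plate; push to the end stop, watching the force.

```bash
python3 -m crank '[{"hand":1,"dx":0,"dy":0,"dz":-2,"yaw":0},{"hand":1,"dx":0,"dy":0,"dz":-4,"yaw":0},{"hand":1,"dx":0,"dy":0,"dz":-5,"yaw":0},{"hand":1,"dx":0,"dy":0,"dz":-5,"yaw":0}]' 50; python3 -c "
from h import *
st()"
```

```text
clock: 22.87
position: [0.4751, 0.0632, 0.0591]
tool_rot: [-1.567, 0.001, 1.371]
force: [-9.4, 1.8, 4.9]
grip_width: -0.0001
t 22.87 tcp dock mm [ 0.  94.9 59.1] w [0.475 0.063 0.059] toolx-dockyaw 0.003 F dock [-0.1  9.6  4.9] w -0.000 q [-0.43  0.6   0.23  2.11 -0.29  0.47  1.4 ]
```

```bash
python3 -m crank '[{"hand":1,"dx":0,"dy":0,"dz":-1,"yaw":0},{"hand":1,"dx":0,"dy":0,"dz":5,"yaw":0},{"hand":1,"dx":0,"dy":0,"dz":25,"yaw":0},{"hand":1,"dx":0,"dy":0,"dz":45,"yaw":0},{"hand":1,"dx":0,"dy":-40,"dz":55,"yaw":0},{"hand":1,"dx":0,"dy":-80,"dz":55,"yaw":0},{"hand":1,"dx":0,"dy":-120,"dz":55,"yaw":0},{"hand":1,"dx":0,"dy":-160,"dz":50,"yaw":0},{"hand":1,"dx":0,"dy":-200,"dz":40,"yaw":0},{"hand":1,"dx":0,"dy":-240,"dz":30,"yaw":0},{"hand":1,"dx":0,"dy":-280,"dz":20,"yaw":0},{"hand":1,"dx":0,"dy":-300,"dz":20,"yaw":0}]' 50; python3 -c "
from h import *
st()
cv2.imwrite('pics/w23.png',bot.grab_frame('wrist')[:,:,::-1])
cv2.imwrite('pics/t23.png',cv2.resize(bot.grab_frame('top')[130:240,180:345,::-1],None,fx=4.8,fy=4.8))
cv2.imwrite('pics/s23.png',cv2.resize(bot.grab_frame('side')[140:280,200:340,::-1],None,fx=4,fy=4))
C=cam('wrist')
for y in(.1,.072): print(proj('wrist',d2w([0,y,.087]),C),(proj('side',d2w([0,y,.087]))-[200,140])*4)"
```

```text
clock: 23.87
position: [0.459, 0.0666, 0.364]
tool_rot: [-1.576, -0.003, 1.37]
force: [-0.9, 0.3, -0.8]
grip_width: 0.0002
t 23.87 tcp dock mm [1.000e-01 1.113e+02 3.640e+02] w [0.459 0.067 0.364] toolx-dockyaw 0.002 F dock [ 0.1  1.  -0.8] w 0.000 q [-0.66  0.13  0.44  1.84 -0.06  1.19  1.17]
[251.73719361 163.95616191] [213.213532   293.87533857]
[251.70100923 185.20187788] [241.14462317 293.22231206]
```

View pics/w23.png

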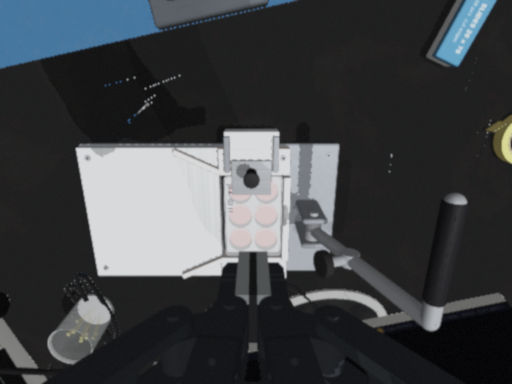

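View pics/s23.png

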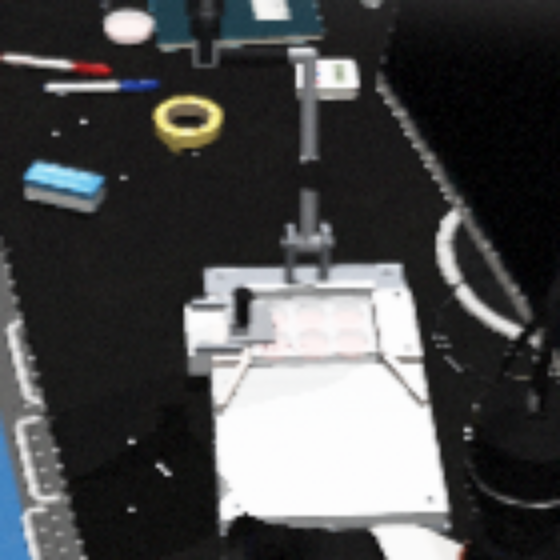

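View pics/t23.png

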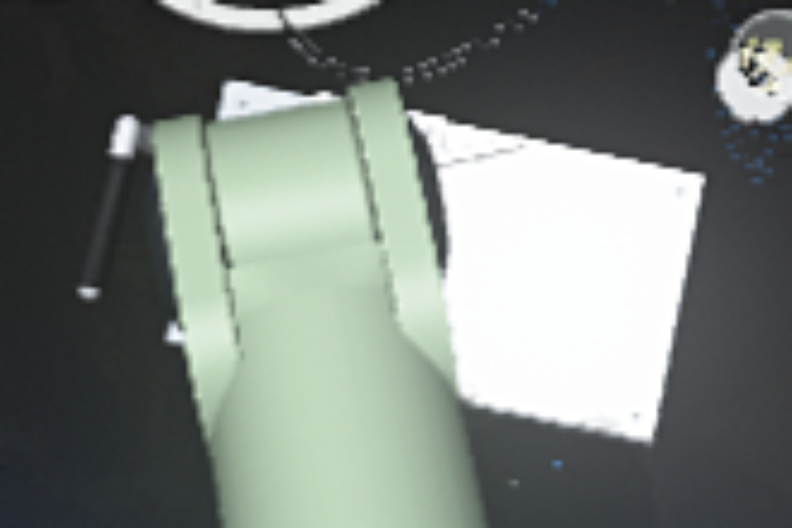

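```bash
python3 -c "
from h import *
st()
f=bot.grab_frame('wrist');C=cam('wrist')
cv2.imwrite('pics/w24z.png',cv2.resize(f[120:280,200:310,::-1],None,fx=3.7,fy=3.7,interpolation=2))
m=(f[160:205,235:270].max(2)<45).astype('uint8')
n,l,s,c=cv2.connectedComponentsWithStats(m);print(s,c+[235,160])
for y in(.1,.077,.072): print(y,proj('wrist',d2w([0,y,.087]),C),proj('wrist',d2w([0,y,.06]),C))
for p in [(-.047,.0665,.04),(-.25,.105,.03),(-.25,-.105,.03)]: print(p,proj('wrist',d2w(p),C))"
```

```text
t 24.02 tcp dock mm [3.000e-01 1.128e+02 3.606e+02] w [0.458 0.067 0.361] toolx-dockyaw 0.003 F dock [-0.9  0.1 -0.7] w -0.000 q [-0.66  0.13  0.44  1.84 -0.06  1.18  1.17]
[[   0    0   35   45 1535]
 [  11   11   10    7   40]] [[252.03908795 182.20781759]
 [250.5        174.025     ]]
0.1 [252.13887578 165.06820916] [252.15897981 160.31172799]
0.077 [252.09929777 182.6098599 ] [252.12127595 176.95396457]
0.072 [252.09087677 186.34218746] [252.11324403 180.49919793]
(-0.047, 0.0665, 0.04) [219.0886696  180.22463004]
(-0.25, 0.105, 0.03) [ 75.222279   151.68181834]
(-0.25, -0.105, 0.03) [ 97.36050197 280.2101814 ]
```

View pics/w24z.png

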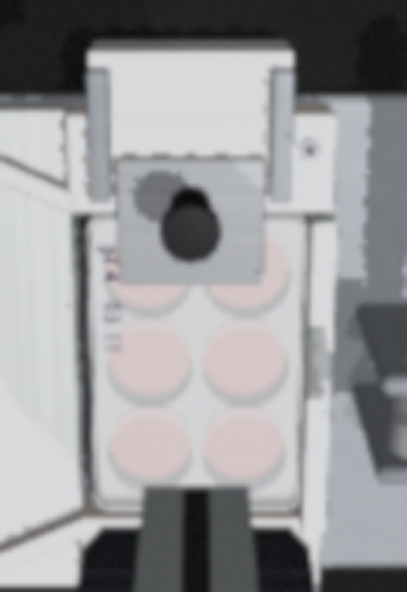

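```bash
python3 -c "
from h import *
st();print(bot.job_done())"
```

```text
t 24.07 tcp dock mm [1.000e-01 1.134e+02 3.594e+02] w [0.457 0.067 0.359] toolx-dockyaw 0.003 F dock [ 0.7  1.  -0.4] w -0.000 q [-0.66  0.13  0.44  1.84 -0.06  1.18  1.17]
the job is handed in; nothing more can be done
None
```

All four steps are done, and I handed the job in at about 24 s; no verdict was reported. I slid the plate to the back stop, pulled the lever down and eased it back to rest, and pushed the retainer in.

**What went wrong on the way:**
- On the first push the open fingers rode over the lid, because open tips sit 13 mm higher than shut ones. The plate moved about 4 mm. I backed off, went lower and pushed again.
- On the lever's return the bar pressed the gripper with up to about 49 N at the wrist, below the 120 N limit. I raised the path by a few millimetres and the force dropped. The return was commanded at no more than about 0.75 rad/s.

**Last checks:**
- **Plate:** it met the stop with about 6 N, and the tool stood within 0.3 mm of where a plate against the stop should put it.
- **Lever down:** about 1.98 rad by the hand pose, with 37 N upward, so it had bottomed out. I had no direct reading of the lift. The only other sign that it is down is that the tab slid over the plate without being blocked.
- **Lever back:** the grip was seen at its rest position after I let go.
- **Retainer:** it ran up against a hard stop at about 10 N. The side view puts the knob at the fully-in position. The wrist view read 4 to 5 pixels short, but the deck corners in that picture were off by the same amount, and with that correction it agrees.
- **Bystanders:** I never went near the slide box, dish or tape roll. They look unmoved in the pictures, but I did not measure them.

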